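# True up the side stop of an X-ray positioning stand with a square

## Task

The side stop on the sloping X-ray positioning stand has been knocked out of true. Take the square from its tray, lay it flat on the sloping board and press it home into the corner, against the fixed ledge and the side stop together, until both edges sit flush without a gap and the stop stands square to the ledge; hold it pressed there for a second. Then lay the square gently back, flat in its tray, leaving the stop square and the bottles and the slide box where they stand.

Things in the scene. Friction and masses are not known exactly. Their poses are not given: they have to be found in the camera images.
- square_grip (a point): On the grip of the loose steel square: a black upright rib 14 mm thick (along the square's x), 46 mm long (along its y), from 6 to 56 mm above the square's underside; this point is on its middle, 40 mm above the underside. Axes: z normal to the underside, x and y along the legs. The heel is at x -40, y +40, z -40 mm from here. Take the rib across its thickness, above the 16 mm high legs.
- square_heel (a point): Heel (outer corner) of the square, where the planes of its two outer edges and its underside meet; the metal there is notched 8 mm. Axes as square_grip. One leg runs from here along -y, with its outer edge in the plane x = 0; the other along +x, with its outer edge in the plane y = 0.
- square_centre (a point): Centre of the underside of the square's 100 x 100 mm outline: x +50, y -50 mm from the heel. Axes as square_grip. In the tray it lies 4 mm above the table.
- corner (a point): Inner corner on the white board's surface, where the inner faces of ledge and (true) side stop meet, 45 mm above the table. The fixed board slopes up away from the robot at 30 degrees. Axes: x up the slope, y along the ledge to the left, z out of the board. Board: x -14 to 166, y -150 to 30 mm. Pressed home, the square lies on the board, axes parallel to these, heel at this point.
- ledge: The fixed aluminium ledge along the lower edge of the board: inner face in the plane x = 0 of the corner's frame, from y -150 to +30 mm, 18 mm high above the board, 12 mm thick. Origin and axes as corner.
- side_stop (a joint): Angle of the aluminium side stop: 0 = square to the ledge, positive = leaning in (far end towards -y of corner), negative = swung out; starts at 0.08 to 0.25, travel -0.25 to 0.5, no stop at 0. A bar 12 mm thick, 18 mm high, reaching 128 mm up the slope, inner face at y = 0 of corner when true; hinge normal to the board at x 6, y 6 mm from corner, stays where pushed (friction 0.15 N m).
- tray: The square's tray: fixed shallow open steel tray on the table, 160 x 160 mm outside, 10 mm high, walls and floor 4 mm thick. Origin: centre of its underside, z up, x and y along its sides.
- square: The whole square, 0.18 kg: an L of two steel bars 100 mm long, 16 mm wide, 16 mm high, with a 6 mm thick web in the inside of the L that carries the grip. Origin and axes as square_centre.
- iodine: Bystander: small brown bottle with white cap, 36 mm diameter, 75 mm tall, upright left of the stand. Origin: centre of its underside.
- eye_rinse: Bystander: small white bottle with blue cap, 32 mm diameter, 68 mm tall, upright. Origin: centre of its underside.
- slide_box: Bystander: flat beige carton 60 x 90 x 32 mm. Origin: centre of its underside.

How it is judged:
On the way:
1. square flat on the board, pressed (over 0.5 N each) on ledge and side stop at once, flush within 2 degrees, heel within 3 mm of the corner, stop within 2 degrees of true (contact force between square and ledge above 0.5 N and contact force between square and side_stop above 0.5 N and angle between the x axis of square_heel and the x axis of corner, either way round below 0.035 rad and angle between the z axis of square_heel and the z axis of corner, either way round below 0.06 rad and x of square_heel in the frame of corner between -0.003 and 0.003 m and y of square_heel in the frame of corner between -0.003 and 0.003 m and z of square_heel in the frame of corner below 0.005 m and value of joint side_stop between -0.035 and 0.035 rad), for 0.5 s.
At the end, for the whole second after the job is handed in: The side stop stands within 2 degrees of square to the ledge; the square lies flat on the floor of its tray, its centre within 30 mm of the tray's centre along each side, grip up, at rest; both bottles upright (value of joint side_stop between -0.035 and 0.035 rad and angle between square_centre's own z axis and vertical below 0.06 rad and x of square_centre in the frame of tray between -0.03 and 0.03 m and y of square_centre in the frame of tray between -0.03 and 0.03 m and z of square_centre in the frame of tray below 0.009 m and linear speed of square below 0.02 m/s and angle between each of iodine, eye_rinse's own z axis and vertical below 0.1 rad); the robot touches nothing.
It fails at once if the square is dropped: it comes down to the table or tray faster than 0.5 m/s (height (world z) of square_centre below 0.03 m and linear speed of square above 0.5 m/s).
It fails at once if a bottle or the slide box is moved more than 30 mm (distance of any of iodine, eye_rinse, slide_box from where it was at the start of the episode above 0.03 m).
It also fails if it takes over 64 s, if anything falls off the work surface, if the arm or the gripper's body presses on something with over 40 N, if the wrist force passes 120 N, or if a joint passes its speed limit or range.

## Robot

A 6-joint arm with a two-finger parallel gripper is mounted at the origin on a cart in front of the work surface, level with it; the furniture and walls round the work are solid. World frame = base frame: x ahead of the robot, y to its left, z up, the work surface at z = 0. Lengths are in m, angles in rad, forces in N, time in s.
With the tool pointing down it reaches from about 0.3 to 0.75 m from the base axis. Payload 8.5 kg.
Tool frame: the origin (TCP) lies where the fingers leave the gripper's body, on its centre line; the fingertips stand 64 mm ahead of it and the grasp point (between the pads) lies 45 mm ahead of it; z points along the fingers, y is the direction in which the jaws open and shut (so a half turn about z gives the same grasp; the last joint's range is limited). The gripper opens to 88 mm and grips with 3 to 60 N. Pads are 18 mm wide; open, the fingers measure 123 mm over their backs; the gripper's body (75 mm by 187 mm) begins 45 mm behind the grasp point.
Start: joints at [0.99, 0.381, 1.297, -0, 1.464, -0.215], TCP at [0.197, 0.514, 0.303] pointing down, gripper open.
Joint ranges: [-3.11, 3.11], [-0.89, 2.33], [0.22, 2.48], [-1.42, 4.56], [0.17, 2.85], [-2.88, 2.88]. Speed limits (rad/s): [2.39, 2.39, 3.14, 3.14, 3.14, 3.14].

## Interface

Orientations are given as a 3x3 rotation matrix whose columns are the frame's x, y, z axes.
In Python, from plant import arm gives the robot as it stands.
- The arm moves only by the shell command python3 -m pendant 'ROWS' [FORCE]. ROWS is JSON, a list of rows, each an object of numbers: "dx", "dy", "dz": the shift along the tool's x, y, z scaled (see below); "turn": the turn about the tool's z scaled (see below); "jaw": the closure, from 0 (fully open) to 1 (shut). In form: [{"dx": .., "dy": .., "dz": .., "turn": .., "jaw": ..}, ...]. A call has 1 to 10 rows; each row shifts and turns the pose as measured when the row begins, along the tool's axes as they then stand; what a row does not reach is not made up. The controller multiplies each number of a shift by 0.05 m and each number of a turn by 5 degrees. A row lasts 1/8 s, in which the tool goes at most 62.5 mm and 10.7 degrees, less where a joint would pass 70% of its speed; a pose out of reach is approached as far as the arm can. A call with a number of a shift or a turn outside -1 to 1 is refused whole. A call with a gripper value outside its range is refused whole. The fingers move at their own pace and stop on an object; FORCE is the grip in N (left out, the last holds). Time passes only in rows, so rows that do not move let the fingers close. It gives the time, the measured TCP pose, the force and the opening at its end, in the units of the state.
- arm.sense(): the state, without advancing time (a new reading comes with each control period).
- arm.grab_frame(name): name is "side" or "top" or "wrist"; returns the picture (480x640x3 uint8, blue, green, red); there is no depth.
- arm.camera_info(name): a dict with "K" (3x3 intrinsics, pixels), "k1" (the pictures are not rectified: a ray, as slopes to the right and down, at radius r is drawn at 1 + k1 r^2 times it, then the intrinsics apply), "position" and "attitude" of the camera in the world; the wrist camera has in their place "hand_eye" (4x4, takes a point from camera to tool coordinates, whose origin is the TCP and whose axes are the flange's). Camera axes: x right, y down, z forward; pixel columns grow to the right and rows downward; lengths in m; the calibration is good to about 2 mm. A picture is of the moment at which its call begins: read the wrist's pose just before it. camera_info takes no time and is no camera call.
- arm.job_done(): hands the job in, once; it reports no verdict.
The state is a dict: "clock": time; "joints": joint angles; "joint_velocities": joint speeds; "joint_torque": joint torques, N m; "tool_pos": TCP position; "ee_rot": TCP orientation; "contact_force": force on the tool from outside, world axes, zero at the start; "ft_torque": the same for the moment, N m; "width": finger opening in m.
Only numpy, scipy, OpenCV 4.12 (cv2) and the standard library are available. Lean on these libraries where they do the work, as an engineer would, in place of code of your own. Each camera call takes 0.05 s, during which the arm holds its last target.

## Working session

There is one attempt and no reset: what is moved stays moved. The work goes in short steps, Python scripts to look and compute and a shell command to move; the robot and the scene stay as the last step left them, time stands still between calls to the robot, and variables do not carry over. Pictures are saved under pics/ and viewed, and the job is handed in when it is done.

```bash
ls; mkdir -p pics
python3 - <<'E'
from plant import arm
import cv2,numpy as np
for n in ['side','top','wrist']:
    cv2.imwrite(f'pics/{n}0.png',arm.grab_frame(n)); print(n,arm.camera_info(n))
print(arm.sense())
E
```

```text
pics
side {'K': array([[437.6788966 ,   0.        , 321.3353228 ],
       [  0.        , 437.6788966 , 234.14422034],
       [  0.        ,   0.        ,   1.        ]]), 'k1': -0.06545476343415793, 'position': array([ 0.30201063, -0.64576136,  0.50312007]), 'attitude': array([[ 0.95688215, -0.15069154,  0.24833164],
       [-0.29035825, -0.52058562,  0.80292135],
       [ 0.00828442, -0.84040625, -0.54189362]])}
top {'K': array([[449.06341078,   0.        , 321.18217359],
       [  0.        , 449.06341078, 242.44911712],
       [  0.        ,   0.        ,   1.        ]]), 'k1': 0.025262001045205446, 'position': array([0.43887935, 0.03223101, 1.13152145]), 'attitude': array([[-0.01596252, -0.99808318,  0.05979272],
       [-0.99986993,  0.0160718 ,  0.00134709],
       [-0.00230549, -0.05976344, -0.99820991]])}
wrist {'K': array([[332.45345569,   0.        , 314.56576406],
       [  0.        , 332.45345569, 243.01534591],
       [  0.        ,   0.        ,   1.        ]]), 'k1': -0.05935906135876697, 'hand_eye': array([[ 6.48603329e-04, -9.57454066e-01, -2.88584981e-01,
         
[... 394 characters left out ...]
+00, -2.15297071e-01]), 'joint_velocities': array([ 7.02823201e-05, -3.10915714e-03, -2.92098510e-03,  8.59743014e-04,
       -6.31704774e-04,  1.07473189e-03]), 'joint_torque': array([ 2.52489663e-03, -4.38078511e+01, -2.24615711e+01,  7.13810418e-02,
        3.43036093e-02, -7.51060338e-05]), 'tool_pos': array([0.19666649, 0.51349562, 0.30229824]), 'ee_rot': array([[-9.33842183e-01,  3.57684897e-01, -5.39675624e-04],
       [ 3.57685262e-01,  9.33841744e-01, -9.21759665e-04],
       [ 1.74272115e-04, -1.05381207e-03, -9.99999430e-01]]), 'contact_force': array([-1.12866429,  0.09955856,  0.05430315]), 'ft_torque': array([ 0.0122218 , -0.02603782,  0.00810102]), 'width': 0.08797265248535088}
```

View pics/top0.png

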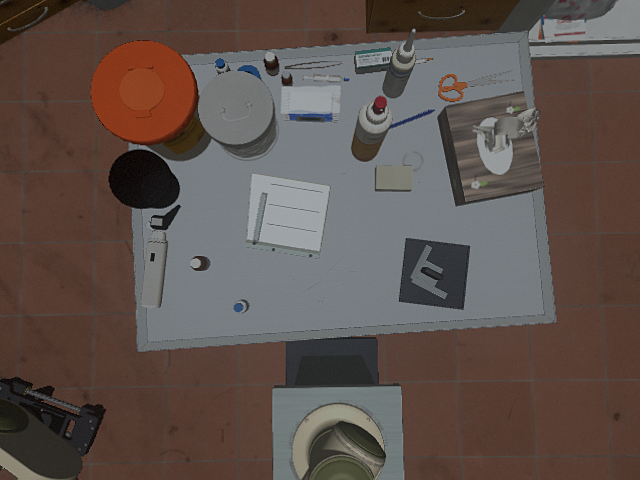

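View pics/side0.png

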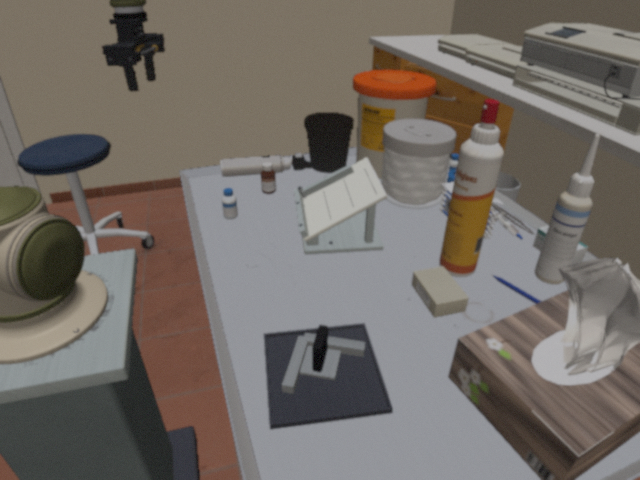

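View pics/wrist0.png

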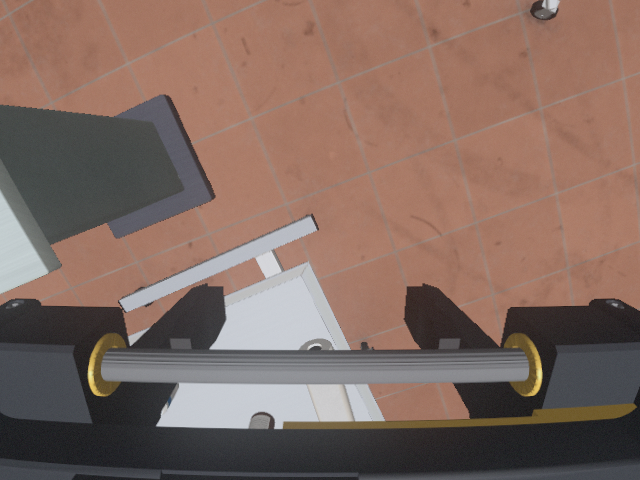

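```bash
cat > h.py <<'E'
import numpy as np,cv2
from plant import arm
def cam(n,s=None):
    c=arm.camera_info(n)
    if 'position' in c: return c['K'],c['k1'],c['position'],c['attitude']
    s=s or arm.sense(); H=c['hand_eye']; R=s['ee_rot']; 
    return c['K'],c['k1'],s['tool_pos']+R@H[:3,3],R@H[:3,:3]
def rays(n,uv,s=None):
    K,k1,p,A=cam(n,s); uv=np.atleast_2d(uv).astype(float)
    d=(uv-K[:2,2])/K[0,0]; x=d.copy()
    for _ in range(20): x=d/(1+k1*(x**2).sum(1,keepdims=True))
    return p,np.c_[x,np.ones(len(x))]@A.T
def onplane(n,uv,z,s=None):
    p,r=rays(n,uv,s); return p+r*((z-p[2])/r[:,2])[:,None]
def proj(n,P,s=None):
    K,k1,p,A=cam(n,s); q=(np.atleast_2d(P)-p)@A; x=q[:,:2]/q[:,2:]
    return x*(1+k1*(x**2).sum(1,keepdims=True))*K[0,0]+K[:2,2]
def tri(obs):
    M=np.zeros((3,3));b=np.zeros(3)
    for n,uv in obs:
        p,r=rays(n,uv); d=r[0]/np.linalg.norm(r[0]); Q=np.eye(3)-np.outer(d,d); M+=Q;b+=Q@p
    X=np.linalg.solve(M,b); return X
E
python3 - <<'E'
import cv2,numpy as np
t=cv2.imread('pics/top0.png');s=cv2.imread('pics/side0.png')
a=cv2.resize(t[160:270,235:345],(600,600),interpolation=cv2.INTER_CUBIC); cv2.imwrite('pics/c1.png',a)
a=cv2.resize(t[230:315,390:475],(595,595),interpolation=cv2.INTER_CUBIC); cv2.imwrite('pics/c2.png',a)
a=cv2.resize(s[145:260,285:400],(600,600),interpolation=cv2.INTER_CUBIC); cv2.imwrite('pics/c3.png',a)
a=cv2.resize(s[310:430,255:395],(700,600),interpolation=cv2.INTER_CUBIC); cv2.imwrite('pics/c4.png',a)
E
```

```text
(no output)
```

View pics/c1.png

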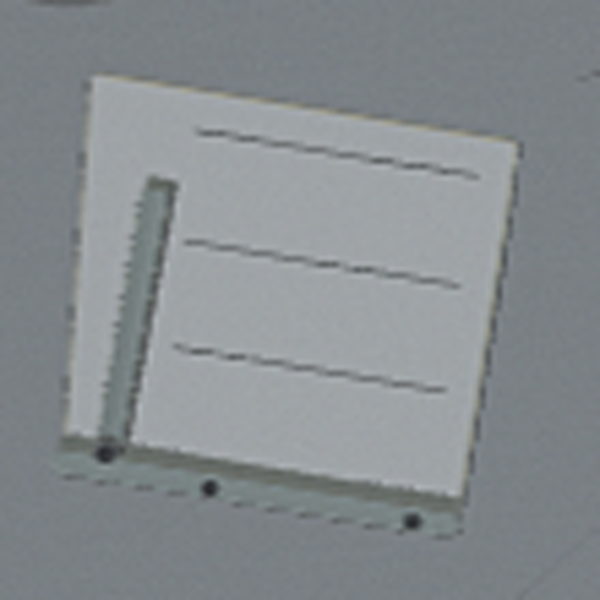

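View pics/c2.png

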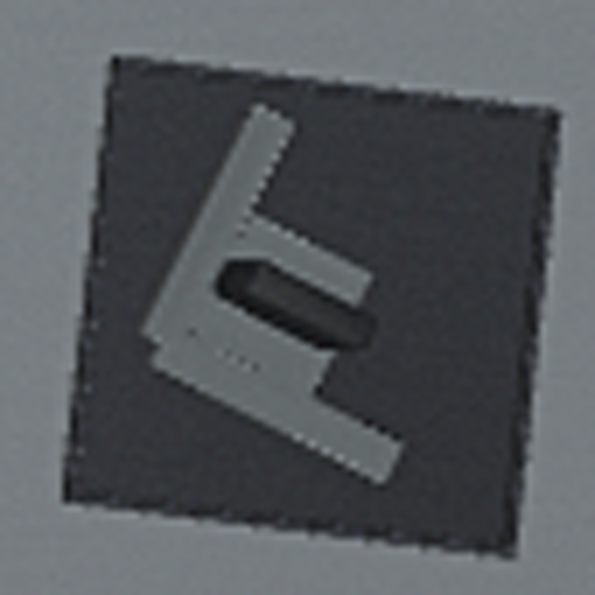

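View pics/c3.png

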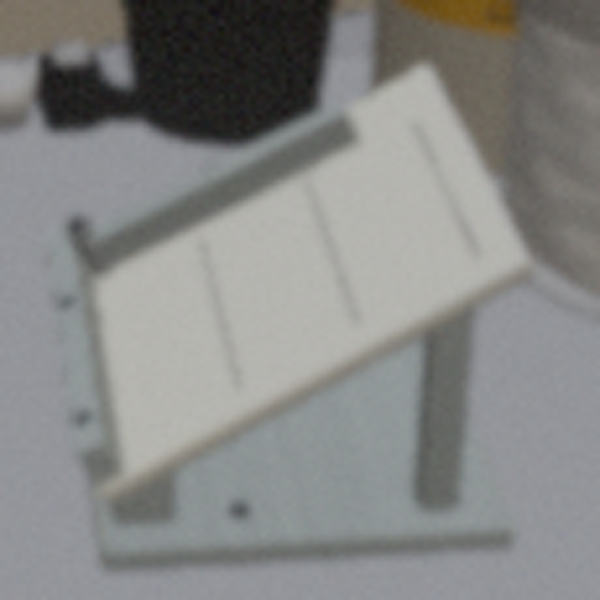

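View pics/c4.png

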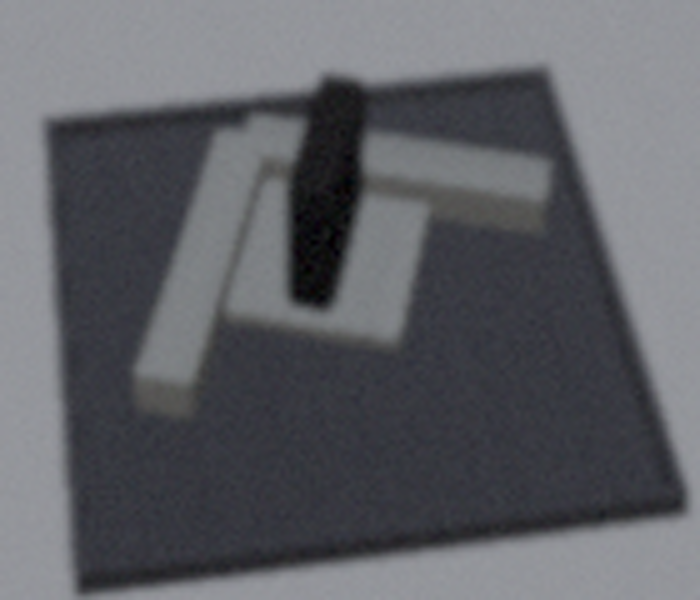

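Run:
```python
from h import *
def c(U,s,o): return (np.array(U,float)+.5)/s-.5+np.array(o)
print('tray',T:=onplane('top',c([[112,57],[562,110],[517,557],[65,503]],7,(390,230)),0.010)[:,:2], T.mean(0))
L=onplane('top',c([[257,103],[295,125],[383,485],[405,445],[145,335],[155,362]],7,(390,230)),0.020)[:,:2];print(L)
x=onplane('top',c([[345,325],[250,280]],7,(390,230)),.06);print('rib',x)
# board, scale 600/110, 
B=c([[65,436],[463,497]],600/110,(235,160))
print('ledge top inner edge z .0606', onplane('top',B,0.0606))
print('stop',onplane('top',c([[127,440],[177,183]],600/110,(235,160)),.06))
print('tri ledge R end', tri([('top',c([92,75],600/110,(235,160))),('side',c([430,65],600/115,(285,145)))]),
 tri([('top',c([520,143],600/110,(235,160))),('side',c([530,262],600/115,(285,145)))]))
for n,a in (('iodine',(199,263)),('rinse',(240,306))): print(n,onplane('top',a,.07))
print(onplane('top',(393,178),.03))
```

```text
tray [[ 0.51451909 -0.17740855]
 [ 0.49301141 -0.33662801]
 [ 0.335354   -0.31500694]
 [ 0.35653385 -0.15641245]] [ 0.42485459 -0.24636399]
[[ 0.49672056 -0.2262188 ]
 [ 0.48872501 -0.23936229]
 [ 0.36193896 -0.2661153 ]
 [ 0.37576809 -0.27427199]
 [ 0.41558471 -0.18443121]
 [ 0.40606566 -0.18766944]]
rib [[ 0.41878641 -0.24436392  0.06      ]
 [ 0.43449945 -0.21272501  0.06      ]]
ledge top inner edge z .0606 [[0.51289812 0.21195599 0.0606    ]
 [0.4833502  0.03806496 0.0606    ]]
stop [[0.51074639 0.18492128 0.06      ]
 [0.62395516 0.16198664 0.06      ]]
tri ledge R end [0.66108515 0.18823638 0.12437443] [0.62895811 0.01111294 0.12453418]
iodine [[0.45855242 0.32258059 0.07      ]]
rinse [[0.35618745 0.22648358 0.07      ]]
[[ 0.66176273 -0.14654526  0.03      ]]
```

```bash
python3 -m pendant '[{"dx":-0.4,"dy":-0.5},{"dx":-0.6,"dy":-0.76},{"dx":-0.6,"dy":-0.76},{"dx":-0.6,"dy":-0.76},{"dx":-0.6,"dy":-0.76},{"dx":-0.6,"dy":-0.76},{"dx":-0.6,"dy":-0.76},{"dx":-0.6,"dy":-0.76},{"dx":-0.6,"dy":-0.76},{"dx":-0.6,"dy":-0.76}]' | tail -c 600
```

```text
invalid input at $[0]: expected keys dx, dy, dz, turn, jaw
```

```bash
python3 -m pendant '[{"dx":-0.4,"dy":-0.5,"dz":0,"turn":0,"jaw":0},{"dx":-0.6,"dy":-0.76,"dz":0,"turn":0,"jaw":0},{"dx":-0.6,"dy":-0.76,"dz":0,"turn":0,"jaw":0},{"dx":-0.6,"dy":-0.76,"dz":0,"turn":0,"jaw":0},{"dx":-0.6,"dy":-0.76,"dz":0,"turn":0,"jaw":0},{"dx":-0.6,"dy":-0.76,"dz":0,"turn":0,"jaw":0},{"dx":-0.6,"dy":-0.76,"dz":0,"turn":0,"jaw":0},{"dx":-0.6,"dy":-0.76,"dz":0,"turn":0,"jaw":0},{"dx":-0.6,"dy":-0.76,"dz":0,"turn":0,"jaw":0}]' | tail -c 700
```

```text
clock: 1.27
tool_pos: [0.3239, 0.1035, 0.3013]
ee_rot: [[-0.936, 0.352, -0.001], [0.352, 0.936, -0.002], [-0.0, -0.003, -1.0]]
contact_force: [1.5, 0.8, -0.5]
width: 0.0878
```

```bash
python3 -m pendant '[{"dx":-0.6,"dy":-0.76,"dz":0,"turn":0.3,"jaw":0},{"dx":-0.6,"dy":-0.76,"dz":0,"turn":0.3,"jaw":0},{"dx":-0.6,"dy":-0.76,"dz":0,"turn":0.3,"jaw":0},{"dx":-0.6,"dy":-0.76,"dz":0,"turn":0.3,"jaw":0},{"dx":-0.6,"dy":-0.76,"dz":0,"turn":0.3,"jaw":0},{"dx":-0.6,"dy":-0.76,"dz":0,"turn":0,"jaw":0},{"dx":-0.6,"dy":-0.76,"dz":0,"turn":0,"jaw":0},{"dx":0,"dy":0,"dz":0,"turn":0,"jaw":0}]' | tail -c 700
python3 - <<'E'
from h import *
print(arm.sense()['tool_pos'],arm.sense()['ee_rot'])
cv2.imwrite('pics/w1.png',arm.grab_frame('wrist'))
E
```

```text
clock: 2.28
tool_pos: [0.4017, -0.2403, 0.3013]
ee_rot: [[-0.878, 0.479, -0.0], [0.479, 0.878, -0.001], [-0.0, -0.001, -1.0]]
contact_force: [0.4, 0.0, -0.2]
width: 0.0882
[ 0.40170722 -0.24027472  0.30127592] [[-8.77553873e-01  4.79477934e-01 -3.33344875e-04]
 [ 4.79477921e-01  8.77552914e-01 -1.34404768e-03]
 [-3.51913437e-04 -1.33930575e-03 -9.99999041e-01]]
```

View pics/w1.png

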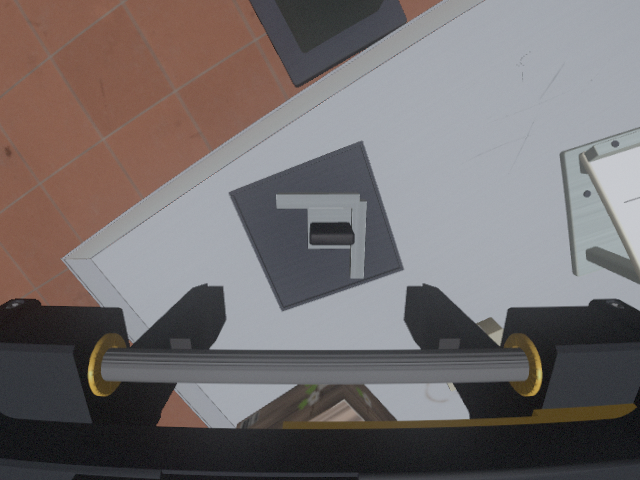

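Run:
```python
import cv2
t=cv2.imread('pics/w1.png'); cv2.imwrite('pics/w1c.png',cv2.resize(t[180:290,265:380],(690,660)[:2] and (690,660),interpolation=cv2.INTER_CUBIC)[:600])
```

```text
(no output)
```

View pics/w1c.png

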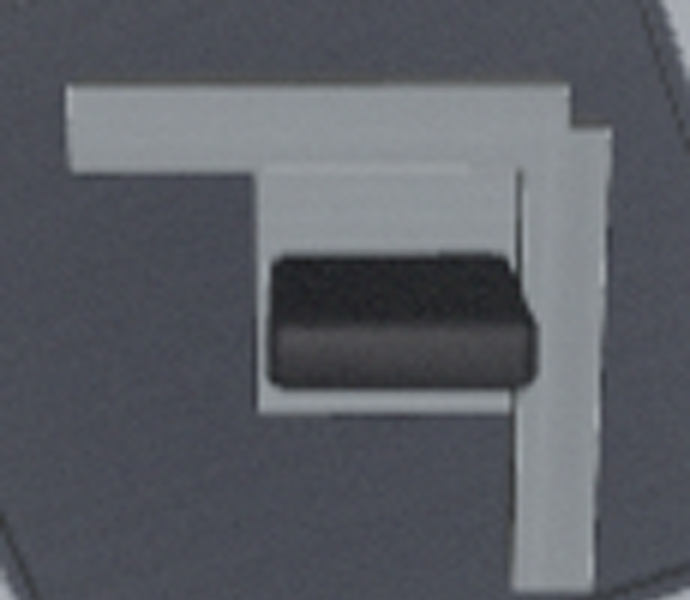

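Run:
```python
from h import *
def c(U): return (np.array(U,float)+.5)/6-.5+np.array([265,180])
P=onplane('wrist',c([[67,86],[570,86],[611,128],[594,590],[70,172],[512,590]]),.02)[:,:2]
d1=P[1]-P[0];d2=P[3]-P[2];print(P)
print(np.linalg.norm(d1),np.linalg.norm(d2),np.degrees(np.arctan2(d1[1],d1[0])),np.degrees(np.arctan2(d2[1],d2[0])))
A=np.linalg.solve(np.c_[d1,-d2],P[2]-P[0]);h=P[0]+d1*A[0];print('heel',h)
y=np.radians(np.degrees(np.arctan2(d2[1],d2[0]))/2+(np.degrees(np.arctan2(d1[1],d1[0]))-90)/2);x=np.array([np.cos(y),np.sin(y)]);yy=np.array([-x[1],x[0]])
print(np.degrees(y)); g=h+.04*x-.04*yy;print('grip',g,'centre',h+.05*x-.05*yy)
R=onplane('wrist',c([[275,325],[532,325],[535,385],[272,388]]),.06);print(R,R.mean(0))
print('tray',onplane('wrist',[[361,141],[403,268],[283,310],[230,193]],.01).mean(0))
s=arm.sense();D=np.r_[g,0.044]-s['tool_pos']; print('tool delta of grasp pt', s['ee_rot'].T@D-[0,0,.045])
```

```text
[[ 0.36393893 -0.26602709]
 [ 0.40782583 -0.18531072]
 [ 0.41834893 -0.18211398]
 [ 0.49913456 -0.22520977]
 [ 0.37795304 -0.27359936]
 [ 0.49138322 -0.23940845]]
0.09187595892115992 0.09156180982809355 61.46630546991997 -28.078075687318155
heel [ 0.41153913 -0.17848124]
-28.30588510869909
grip [ 0.42778913 -0.23266553] centre [ 0.43185163 -0.2462116 ]
[[ 0.41248279 -0.2487439   0.06      ]
 [ 0.43311971 -0.21077994  0.06      ]
 [ 0.44279309 -0.2150614   0.06      ]
 [ 0.42194292 -0.25451524  0.06      ]] [ 0.42758463 -0.23227512  0.06      ]
tray [ 0.42680634 -0.24559184  0.01      ]
tool delta of grasp pt [-0.02023863  0.01816138  0.21233311]
```

```bash
python3 -m pendant '[{"dx":-0.2,"dy":0.18,"dz":0.6,"turn":-0.07,"jaw":0},{"dx":-0.2,"dy":0.18,"dz":0.8,"turn":0,"jaw":0},{"dx":0,"dy":0,"dz":0.8,"turn":0,"jaw":0},{"dx":0,"dy":0,"dz":0.5,"turn":0,"jaw":0},{"dx":0,"dy":0,"dz":0,"turn":0,"jaw":0}]' | tail -c 700
python3 - <<'E'
from h import *
s=arm.sense();D=np.r_[0.4278,-0.2327,0.047]-s['tool_pos']; print(s['ee_rot'].T@D-[0,0,.045])
cv2.imwrite('pics/w2.png',arm.grab_frame('wrist'))
E
```

```text
clock: 2.95
tool_pos: [0.4278, -0.226, 0.1643]
ee_rot: [[-0.883, 0.469, 0.001], [0.469, 0.883, -0.001], [-0.001, -0.0, -1.0]]
contact_force: [1.2, -0.1, 0.3]
width: 0.0879
[-0.00304744 -0.00589151  0.0722697 ]
```

View pics/w2.png

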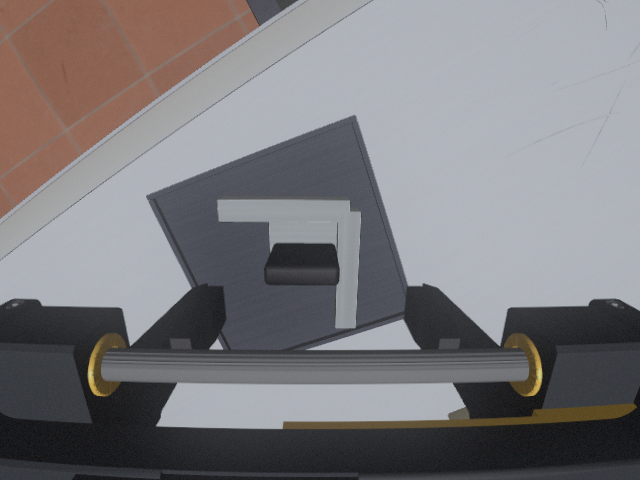

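```bash
python3 -m pendant '[{"dx":-0.06,"dy":-0.12,"dz":0.4,"turn":0,"jaw":0},{"dx":0,"dy":0,"dz":0.4,"turn":0,"jaw":0},{"dx":0,"dy":0,"dz":0.4,"turn":0,"jaw":0},{"dx":0,"dy":0,"dz":0.1,"turn":0,"jaw":0},{"dx":0,"dy":0,"dz":0,"turn":0,"jaw":0}]' | tail -c 700
python3 - <<'E'
from h import *
s=arm.sense();D=np.r_[0.4278,-0.2327,0.047]-s['tool_pos']; print(s['ee_rot'].T@D-[0,0,.045])
cv2.imwrite('pics/w3.png',arm.grab_frame('wrist'))
E
```

```text
clock: 3.62
tool_pos: [0.4307, -0.2332, 0.1062]
ee_rot: [[-0.884, 0.466, 0.012], [0.466, 0.885, -0.011], [-0.015, -0.004, -1.0]]
contact_force: [0.0, -0.4, -0.8]
width: 0.0881
[ 0.00370543 -0.00063093  0.01419078]
```

View pics/w3.png

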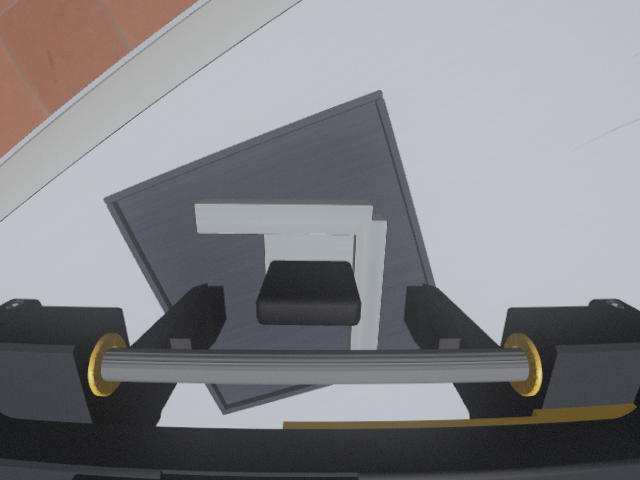

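```bash
python3 -m pendant '[{"dx":0.08,"dy":-0.01,"dz":0.15,"turn":0,"jaw":0},{"dx":0,"dy":0,"dz":0.14,"turn":0,"jaw":0},{"dx":0,"dy":0,"dz":0,"turn":0,"jaw":0}]' | tail -c 700
python3 - <<'E'
from h import *
s=arm.sense();D=np.r_[0.4278,-0.2327,0.047]-s['tool_pos']; print(s['ee_rot'].T@D-[0,0,.045])
E
```

```text
clock: 4.05
tool_pos: [0.4272, -0.2321, 0.0922]
ee_rot: [[-0.884, 0.466, 0.014], [0.466, 0.885, -0.012], [-0.018, -0.005, -1.0]]
contact_force: [-0.2, 0.6, 0.3]
width: 0.0882
[-5.32106868e-05 -3.53674223e-05  1.91801966e-04]
```

```bash
python3 -m pendant '[{"dx":0,"dy":0,"dz":0,"turn":0,"jaw":1},{"dx":0,"dy":0,"dz":0,"turn":0,"jaw":1},{"dx":0,"dy":0,"dz":0,"turn":0,"jaw":1},{"dx":0,"dy":0,"dz":0,"turn":0,"jaw":1},{"dx":0,"dy":0,"dz":0,"turn":0,"jaw":1},{"dx":0,"dy":0,"dz":0,"turn":0,"jaw":1}]' 15 | tail -c 700
python3 -m pendant '[{"dx":0,"dy":0,"dz":-0.2,"turn":0,"jaw":1},{"dx":0,"dy":0,"dz":-0.4,"turn":0,"jaw":1},{"dx":0,"dy":0,"dz":-0.5,"turn":0,"jaw":1},{"dx":0,"dy":0,"dz":0,"turn":0,"jaw":1}]' | tail -c 700
python3 - <<'E'
from h import *
cv2.imwrite('pics/w4.png',arm.grab_frame('wrist'));cv2.imwrite('pics/s4.png',arm.grab_frame('side'))
E
```

```text
clock: 4.8
tool_pos: [0.4273, -0.2323, 0.0924]
ee_rot: [[-0.884, 0.466, 0.014], [0.466, 0.885, -0.013], [-0.018, -0.005, -1.0]]
contact_force: [0.1, -0.4, -1.7]
width: 0.046
clock: 5.3
tool_pos: [0.4263, -0.2313, 0.1499]
ee_rot: [[-0.884, 0.466, 0.013], [0.466, 0.885, -0.012], [-0.017, -0.004, -1.0]]
contact_force: [-0.4, -0.0, -2.4]
width: 0.0461
```

View pics/w4.png

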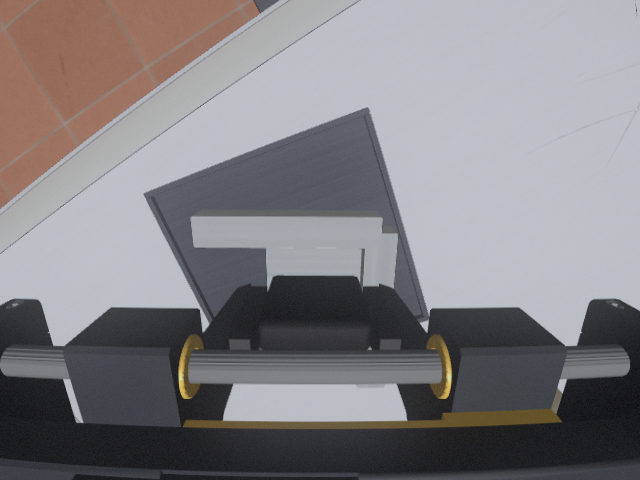

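View pics/s4.png

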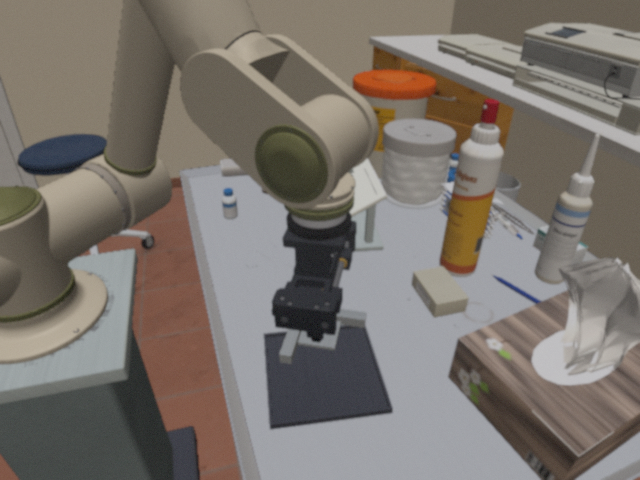

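```bash
python3 -m pendant '[{"dx":0,"dy":0,"dz":-0.3,"turn":-0.5,"jaw":1},{"dx":0,"dy":0,"dz":-0.5,"turn":-0.7,"jaw":1},{"dx":0,"dy":0,"dz":-0.5,"turn":-0.7,"jaw":1},{"dx":0,"dy":0,"dz":-0.5,"turn":-0.7,"jaw":1},{"dx":0,"dy":0,"dz":-0.2,"turn":-0.6,"jaw":1},{"dx":0,"dy":0,"dz":0,"turn":-0.4,"jaw":1},{"dx":0,"dy":0,"dz":0,"turn":0,"jaw":1}]' | tail -c 700
python3 - <<'E'
from h import *
s=arm.sense();D=np.r_[0.5293,.1026,.245]-s['tool_pos']; print(s['ee_rot'].T@D,np.degrees(np.arctan2(*s['ee_rot'][1::-1,1])))
E
```

```text
clock: 6.28
tool_pos: [0.4233, -0.2288, 0.243]
ee_rot: [[-0.987, 0.161, -0.001], [0.161, 0.987, 0.001], [0.001, 0.001, -1.0]]
contact_force: [0.1, 0.3, -1.3]
width: 0.0455
[-0.05134524  0.34416737 -0.00165746] 80.74982929484972
```

```bash
python3 -m pendant '[{"dx":-0.06,"dy":0.4,"dz":0,"turn":0,"jaw":1},{"dx":-0.12,"dy":0.8,"dz":0,"turn":0,"jaw":1},{"dx":-0.12,"dy":0.9,"dz":0,"turn":0,"jaw":1},{"dx":-0.12,"dy":0.9,"dz":0,"turn":0,"jaw":1},{"dx":-0.12,"dy":0.9,"dz":0,"turn":0,"jaw":1},{"dx":-0.12,"dy":0.9,"dz":0,"turn":0,"jaw":1},{"dx":-0.12,"dy":0.9,"dz":0,"turn":0,"jaw":1},{"dx":-0.12,"dy":0.7,"dz":0,"turn":0,"jaw":1},{"dx":0,"dy":0.2,"dz":0,"turn":0,"jaw":1},{"dx":0,"dy":0,"dz":0,"turn":0,"jaw":1}]' | tail -c 700
python3 - <<'E'
from h import *
s=arm.sense();D=np.r_[0.5293,.1026,.245]-s['tool_pos']; print(s['ee_rot'].T@D,np.degrees(np.arctan2(*s['ee_rot'][1::-1,1])))
print(repr(s['tool_pos']),repr(s['ee_rot']))
cv2.imwrite('pics/w5.png',arm.grab_frame('wrist'));cv2.imwrite('pics/s5.png',arm.grab_frame('side'))
E
```

```text
clock: 7.52
tool_pos: [0.5234, 0.0984, 0.2337]
ee_rot: [[-0.985, 0.171, -0.016], [0.171, 0.985, 0.005], [0.017, 0.003, -1.0]]
contact_force: [1.1, 0.0, -1.7]
width: 0.0458
[-0.0048886   0.00516619 -0.01139301] 80.16411045637004
array([0.52341774, 0.09840655, 0.23367734]) array([[-0.98516933,  0.17082613, -0.01611872],
       [ 0.17075934,  0.98529773,  0.00544291],
       [ 0.01681153,  0.00260976, -0.99985527]])
```

View pics/w5.png

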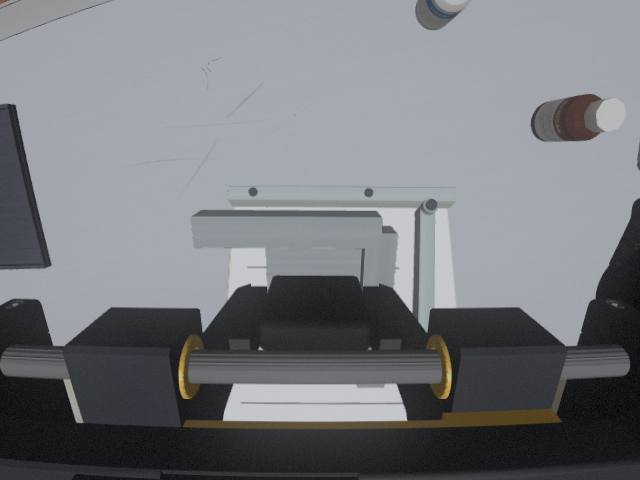

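View pics/s5.png

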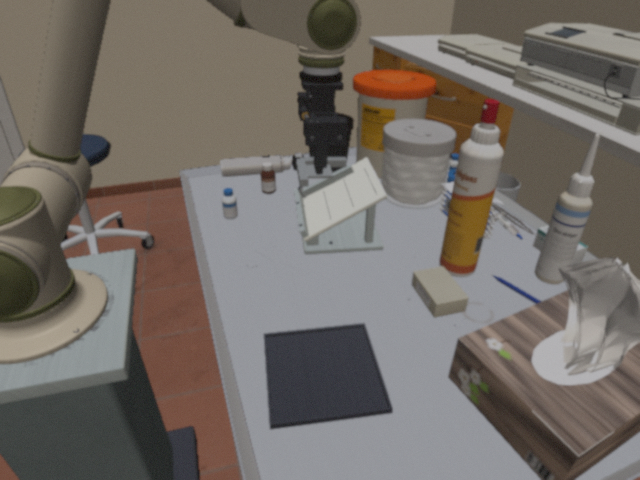

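Run:
```python
import cv2
t=cv2.imread('pics/w5.png'); cv2.imwrite('pics/w5c.png',cv2.resize(t[170:340,200:480],(784,476),interpolation=cv2.INTER_CUBIC))
```

```text
(no output)
```

View pics/w5c.png

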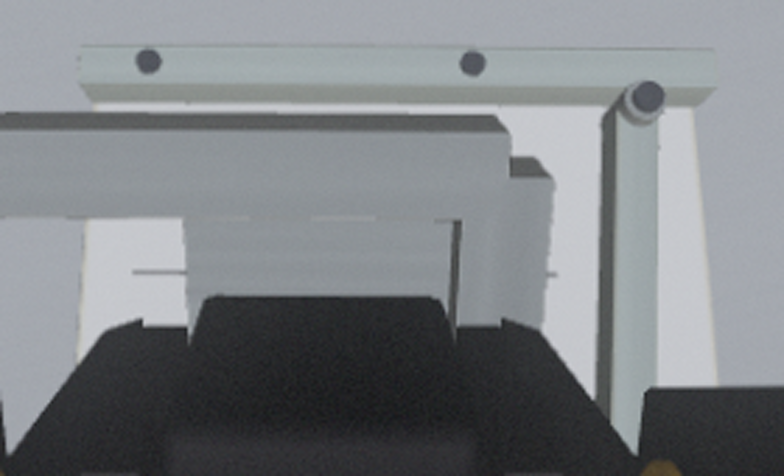

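```bash
cat >> h.py <<'E'
def onP(n,uv,P0,N,s=None):
    p,r=rays(n,uv,s); return p+r*(((P0-p)@N)/(r@N))[:,None]
E
python3 - <<'E'
from h import *
def c(U): return (np.array(U,float)+.5)/2.8-.5+np.array([200,170])
P=onplane('wrist',c([[79,85],[716,88]]),.0606); print(P)
Q=onplane('wrist',c([[95,103],[590,105.5]]),.045);print(Q)
l=P[1]-P[0];print(np.linalg.norm(l)); a=np.arctan2(l[1],l[0])-np.pi/2;print('yaw',np.degrees(a))
l/=np.linalg.norm(l); f=np.array([np.cos(a),np.sin(a),0]);up=np.array([0,0,1.])
bx=f*np.cos(np.pi/6)+up*.5; bz=-.5*f+up*np.cos(np.pi/6)
C=P[1]-.03*l-.018*bz; C2=P[0]+.15*l-.018*bz;print('corner',C,C2)
q=Q[1]-Q[0];print('bottom line yaw',np.degrees(np.arctan2(q[1],q[0]))-90, 'f-dist', (Q-C)@f)
C=(C+C2)/2
S=onP('wrist',c([[614,120],[612,440]]),C+.018*bz,bz); s=np.c_[(S-C)@bx,(S-C)@l]; print('stop in corner frame',s, 'angle',-np.arctan2(s[1,1]-s[0,1],s[1,0]-s[0,0]))
E
```

```text
[[0.47881794 0.03781238 0.0606    ]
 [0.51002497 0.21308292 0.0606    ]]
[[0.48645032 0.03684726 0.045     ]
 [0.51239691 0.18138214 0.045     ]]
0.1780270738046251
yaw -10.095751092912794
corner [0.51362681 0.18196979 0.04501154] [0.51397265 0.18391217 0.04501154]
bottom line yaw -10.177215052450691 f-dist [-0.00131663 -0.00110784]
stop in corner frame [[ 0.00971949 -0.00081481]
 [ 0.09561137 -0.00756374]] angle 0.0784135172372067
```

```bash
python3 -m pendant '[{"dx":0,"dy":0.19,"dz":0.3,"turn":0,"jaw":1},{"dx":0,"dy":0.19,"dz":0.4,"turn":0,"jaw":1},{"dx":0,"dy":0,"dz":0.1,"turn":0,"jaw":1},{"dx":0,"dy":0,"dz":0,"turn":0,"jaw":1}]' 8| tail -c 700
python3 - <<'E'
from h import *
s=arm.sense();D=np.r_[0.5272,.1169,.153]-s['tool_pos']-.045*(s['ee_rot'][:,2]+[0,0,1]); print(s['ee_rot'].T@D,np.degrees(np.arctan2(*s['ee_rot'][1::-1,1])))
E
```

```text
clock: 8.12
tool_pos: [0.5258, 0.1149, 0.1913]
ee_rot: [[-0.984, 0.177, -0.017], [0.176, 0.984, 0.005], [0.017, 0.002, -1.0]]
contact_force: [0.5, 0.2, -0.8]
width: 0.046
[-0.00246091  0.00202936  0.03826602] 79.83370851659417
```

```bash
python3 -m pendant '[{"dx":-0.04,"dy":0.03,"dz":0.1,"turn":0,"jaw":1},{"dx":0,"dy":0,"dz":0.1,"turn":0,"jaw":1},{"dx":0,"dy":0,"dz":0,"turn":0,"jaw":1}]' | tail -c 700
python3 -m pendant '[{"dx":0,"dy":0,"dz":0.1,"turn":0,"jaw":1},{"dx":0,"dy":0,"dz":0,"turn":0,"jaw":1}]' | tail -c 700
python3 -m pendant '[{"dx":0,"dy":0,"dz":0.1,"turn":0,"jaw":1},{"dx":0,"dy":0,"dz":0,"turn":0,"jaw":1}]' | tail -c 700
python3 - <<'E'
from h import *
cv2.imwrite('pics/w6.png',arm.grab_frame('wrist'));a=arm.grab_frame('side');cv2.imwrite('pics/s6.png',cv2.resize(a[60:260,240:420],None,fx=3,fy=3))
E
```

```text
clock: 8.5
tool_pos: [0.5278, 0.1155, 0.1815]
ee_rot: [[-0.984, 0.177, -0.017], [0.177, 0.984, 0.005], [0.017, 0.002, -1.0]]
contact_force: [-1.0, 0.6, -0.9]
width: 0.0462
clock: 8.75
tool_pos: [0.5268, 0.1155, 0.1764]
ee_rot: [[-0.984, 0.177, -0.019], [0.177, 0.984, 0.005], [0.019, 0.001, -1.0]]
contact_force: [-0.8, 0.2, -0.9]
width: 0.0459
clock: 9.0
tool_pos: [0.5263, 0.1156, 0.1712]
ee_rot: [[-0.984, 0.177, -0.019], [0.177, 0.984, 0.005], [0.02, 0.001, -1.0]]
contact_force: [-0.2, -0.5, -0.8]
width: 0.046
```

View pics/s6.png

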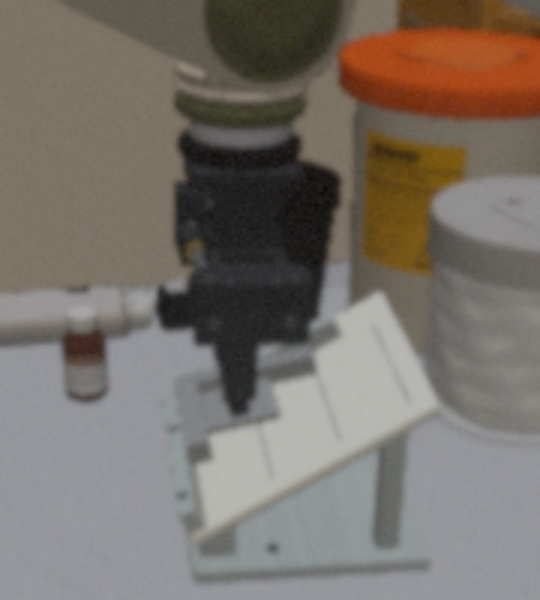

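```bash
for i in 1 2 3; do python3 -m pendant '[{"dx":0,"dy":0,"dz":0.08,"turn":0,"jaw":1},{"dx":0,"dy":0,"dz":0,"turn":0,"jaw":1}]' | tail -c 700;done
python3 - <<'E'
from h import *
cv2.imwrite('pics/w7.png',arm.grab_frame('wrist'));a=arm.grab_frame('side');cv2.imwrite('pics/s7.png',cv2.resize(a[60:260,240:420],None,fx=3,fy=3))
E
```

```text
clock: 9.35
tool_pos: [0.5266, 0.1156, 0.1675]
ee_rot: [[-0.984, 0.177, -0.018], [0.177, 0.984, 0.005], [0.019, 0.001, -1.0]]
contact_force: [-1.7, -0.0, -1.1]
width: 0.046
clock: 9.6
tool_pos: [0.5265, 0.1157, 0.1632]
ee_rot: [[-0.984, 0.177, -0.018], [0.177, 0.984, 0.005], [0.019, 0.002, -1.0]]
contact_force: [-0.9, 0.2, -0.9]
width: 0.0461
clock: 9.85
tool_pos: [0.5266, 0.1157, 0.1589]
ee_rot: [[-0.984, 0.177, -0.018], [0.177, 0.984, 0.005], [0.018, 0.002, -1.0]]
contact_force: [-2.2, 0.3, -1.7]
width: 0.0457
```

View pics/s7.png

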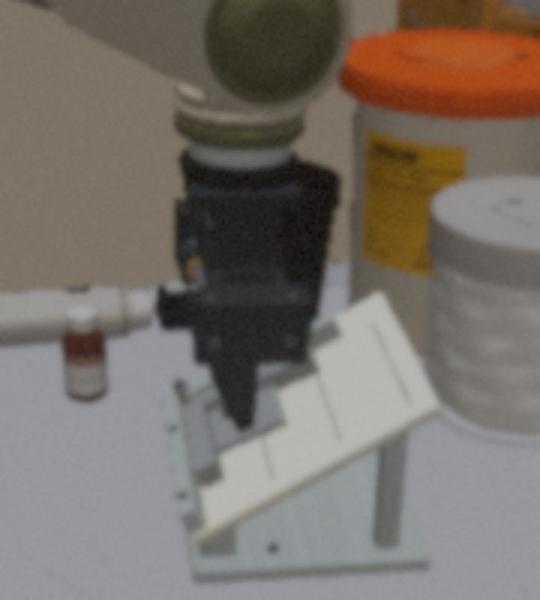

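View pics/w7.png

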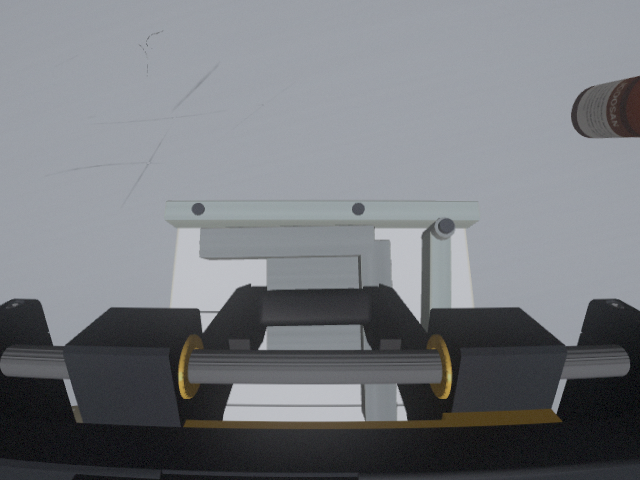

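```bash
for i in 1 2; do python3 -m pendant '[{"dx":0,"dy":0,"dz":0.06,"turn":0,"jaw":1},{"dx":0,"dy":0,"dz":0,"turn":0,"jaw":1}]' | tail -c 700;done
python3 - <<'E'
from h import *
cv2.imwrite('pics/w8.png',arm.grab_frame('wrist'));a=arm.grab_frame('side');cv2.imwrite('pics/s8.png',cv2.resize(a[160:240,270:390],None,fx=6,fy=6,interpolation=cv2.INTER_CUBIC))
E
```

```text
clock: 10.2
tool_pos: [0.5268, 0.1157, 0.1561]
ee_rot: [[-0.984, 0.177, -0.017], [0.177, 0.984, 0.005], [0.018, 0.002, -1.0]]
contact_force: [-1.5, 0.2, -0.8]
width: 0.0461
clock: 10.45
tool_pos: [0.5268, 0.1158, 0.1529]
ee_rot: [[-0.984, 0.177, -0.017], [0.177, 0.984, 0.005], [0.017, 0.002, -1.0]]
contact_force: [-1.1, 0.6, -0.6]
width: 0.046
```

View pics/s8.png

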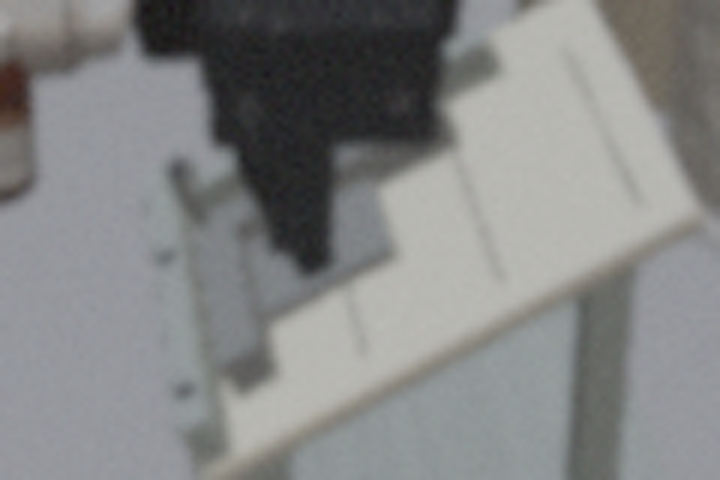

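```bash
for i in 1 2 3; do python3 -m pendant '[{"dx":0,"dy":0,"dz":0.05,"turn":0,"jaw":1},{"dx":0,"dy":0,"dz":0,"turn":0,"jaw":1}]' | tail -c 700;done
```

```text
clock: 10.8
tool_pos: [0.5271, 0.1157, 0.1509]
ee_rot: [[-0.984, 0.177, -0.015], [0.177, 0.984, 0.005], [0.016, 0.002, -1.0]]
contact_force: [-0.6, 0.2, -1.0]
width: 0.0461
clock: 11.05
tool_pos: [0.5277, 0.1156, 0.1496]
ee_rot: [[-0.984, 0.177, -0.012], [0.177, 0.984, 0.004], [0.013, 0.002, -1.0]]
contact_force: [-1.1, 0.8, -2.0]
width: 0.046
clock: 11.3
tool_pos: [0.5282, 0.1155, 0.1485]
ee_rot: [[-0.984, 0.177, -0.009], [0.177, 0.984, 0.004], [0.01, 0.002, -1.0]]
contact_force: [-0.4, 0.4, -0.9]
width: 0.046
```

```bash
for i in 1 2 3 4; do python3 -m pendant '[{"dx":0.1,"dy":0,"dz":0.07,"turn":0,"jaw":1}]' | tail -c 700;done
```

```text
clock: 11.42
tool_pos: [0.5246, 0.1164, 0.1464]
ee_rot: [[-0.984, 0.177, -0.004], [0.177, 0.984, 0.004], [0.005, 0.003, -1.0]]
contact_force: [1.8, 0.1, 13.8]
width: 0.0456
clock: 11.55
tool_pos: [0.5229, 0.1166, 0.1456]
ee_rot: [[-0.984, 0.177, 0.008], [0.177, 0.984, 0.003], [-0.007, 0.004, -1.0]]
contact_force: [7.3, -6.3, 21.6]
width: 0.0461
clock: 11.68
tool_pos: [0.5219, 0.1167, 0.1454]
ee_rot: [[-0.984, 0.177, 0.022], [0.177, 0.984, 0.002], [-0.021, 0.005, -1.0]]
contact_force: [8.1, -5.5, 22.1]
width: 0.0464
clock: 11.8
tool_pos: [0.5209, 0.1168, 0.1452]
ee_rot: [[-0.983, 0.178, 0.036], [0.178, 0.984, 0.0], [-0.036, 0.007, -0.999]]
contact_force: [6.5, -5.2, 21.7]
width: 0.0461
```

```bash
python3 -m pendant '[{"dx":0,"dy":0,"dz":0,"turn":0,"jaw":1}]' | tail -c 700
python3 - <<'E'
from h import *
cv2.imwrite('pics/w9.png',arm.grab_frame('wrist'));a=arm.grab_frame('side');cv2.imwrite('pics/s9.png',cv2.resize(a[160:240,270:390],None,fx=6,fy=6,interpolation=cv2.INTER_CUBIC))
s=arm.sense();print(s['tool_pos']+.045*s['ee_rot'][:,2])
E
```

```text
clock: 11.92
tool_pos: [0.5214, 0.1166, 0.1458]
ee_rot: [[-0.983, 0.178, 0.039], [0.178, 0.984, 0.0], [-0.038, 0.007, -0.999]]
contact_force: [-1.0, -0.3, -2.2]
width: 0.0462
[0.52300402 0.11676888 0.1006303 ]
```

View pics/s9.png

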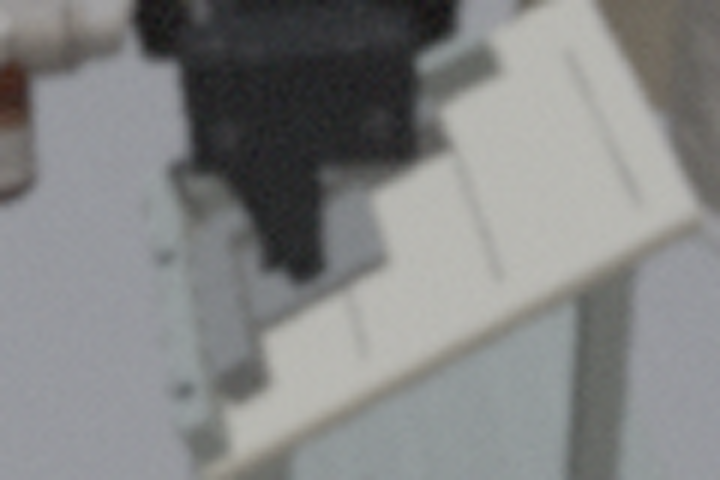

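View pics/w9.png

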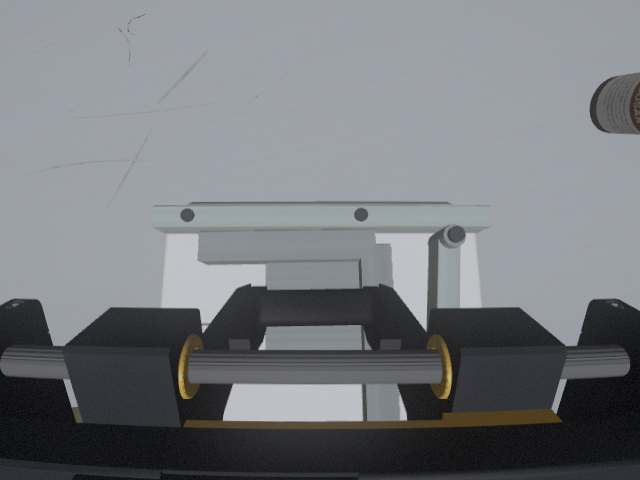

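```bash
python3 -m pendant '[{"dx":0,"dy":0,"dz":0,"turn":0,"jaw":0.38},{"dx":0,"dy":0,"dz":0,"turn":0,"jaw":0.38},{"dx":0,"dy":0,"dz":-0.1,"turn":0,"jaw":0.38},{"dx":0,"dy":0,"dz":0,"turn":0,"jaw":0.38}]' | tail -c 700
python3 - <<'E'
from h import *
cv2.imwrite('pics/w10.png',arm.grab_frame('wrist'));a=arm.grab_frame('side');cv2.imwrite('pics/s10.png',cv2.resize(a[160:240,270:390],None,fx=6,fy=6,interpolation=cv2.INTER_CUBIC))
s=arm.sense();print(s['tool_pos']+.045*s['ee_rot'][:,2])
E
```

```text
clock: 12.52
tool_pos: [0.5201, 0.1161, 0.1499]
ee_rot: [[-0.984, 0.178, 0.034], [0.178, 0.984, -0.001], [-0.033, 0.005, -0.999]]
contact_force: [-0.8, -0.9, 0.3]
width: 0.0544
[0.52148325 0.11609094 0.1046068 ]
```

View pics/s10.png

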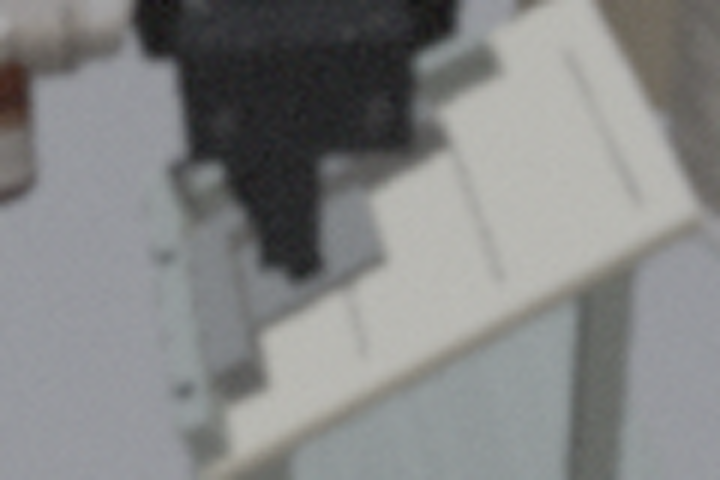

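View pics/w10.png

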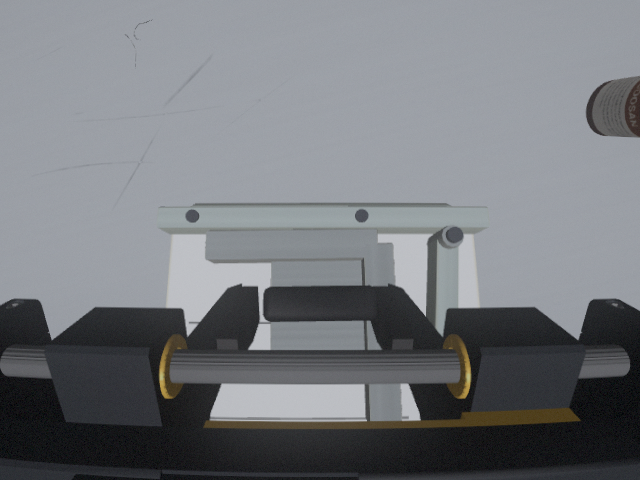

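```bash
cat >> h.py <<'E'
def board(C=(0.515,.182,.045),yaw=-10.1):
    a=np.radians(yaw);f=np.array([np.cos(a),np.sin(a),0]);l=np.array([-f[1],f[0],0]);u=np.array([0,0,1.])
    return np.array(C),np.c_[f*np.cos(np.pi/6)+u*.5,l,-.5*f+u*np.cos(np.pi/6)]
E
python3 - <<'E'
from h import *
C,B=board(); c=(0,-.02,0)
pts=np.array([[.033,-.017,.056],[.047,-.017,.056],[.047,-.063,.056],[.033,-.063,.056],[0,-.1,.016],[0,-.008,.016],[.008,0,.016],[0,-.15,.018],[0,.03,.018]])
pts[:7,1]-=.02
I=cv2.imread('pics/w10.png');p=proj('wrist',C+pts@B.T);print(p)
for q in p: cv2.circle(I,tuple(int(v) for v in q.round()),2,(0,0,255),-1)
cv2.imwrite('pics/w10p.png',cv2.resize(I[180:340,140:500],None,fx=2.2,fy=2.2,interpolation=cv2.INTER_CUBIC))
E
```

```text
[[380.53384626 289.25133653]
 [381.89886457 325.11518489]
 [264.46576852 325.69803165]
 [265.24382358 289.73404149]
 [208.73417402 232.30912958]
 [379.91549176 231.74135099]
 [395.48074252 246.32860212]
 [152.4379717  231.72021028]
 [487.15602593 230.71971057]]
```

View pics/w10p.png

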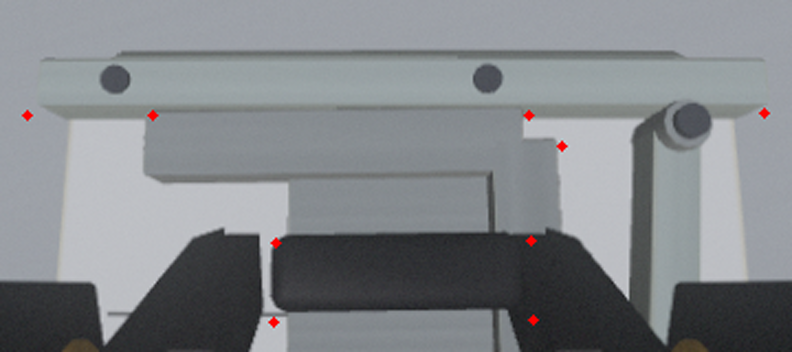

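```bash
python3 -m pendant '[{"dx":0.12,"dy":0,"dz":0,"turn":0,"jaw":0.38},{"dx":0,"dy":0,"dz":0,"turn":0,"jaw":1},{"dx":0,"dy":0,"dz":0,"turn":0,"jaw":1},{"dx":0,"dy":0,"dz":0,"turn":0,"jaw":1}]' 20 | tail -c 700
python3 - <<'E'
from h import *
cv2.imwrite('pics/w11.png',arm.grab_frame('wrist'))
s=arm.sense();g=s['tool_pos']+.045*s['ee_rot'][:,2];C,B=board((.514,.182,.045));print(B.T@(g-C),s['joint_torque'],s['ft_torque'])
E
```

```text
clock: 13.12
tool_pos: [0.5133, 0.1176, 0.1489]
ee_rot: [[-0.984, 0.177, 0.032], [0.177, 0.984, -0.001], [-0.032, 0.005, -0.999]]
contact_force: [0.7, 0.2, 0.0]
width: 0.0461
[ 0.03992834 -0.06339306  0.0450413 ] [-2.74769850e-01 -4.40921366e+01 -1.67990631e+01 -1.08675670e-02
 -1.00761331e-01  3.35149560e-02] [0.0121951  0.06724177 0.00167698]
```

View pics/w11.png

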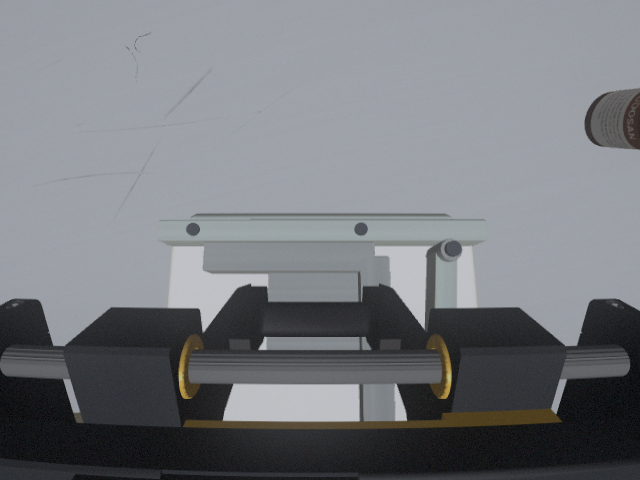

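```bash
for i in 1 2 3 4; do python3 -m pendant '[{"dx":0.03,"dy":0.09,"dz":0.015,"turn":0,"jaw":1}]' | tail -c 700;done
python3 - <<'E'
from h import *
cv2.imwrite('pics/w12.png',arm.grab_frame('wrist'))
s=arm.sense();g=s['tool_pos']+.045*s['ee_rot'][:,2];C,B=board((.514,.182,.045));print(B.T@(g-C),s['contact_force'])
E
```

```text
clock: 13.3
tool_pos: [0.5136, 0.1213, 0.1489]
ee_rot: [[-0.984, 0.177, 0.035], [0.177, 0.984, -0.003], [-0.035, 0.003, -0.999]]
contact_force: [2.0, -9.8, 7.4]
width: 0.0457
clock: 13.42
tool_pos: [0.514, 0.1251, 0.149]
ee_rot: [[-0.983, 0.177, 0.038], [0.177, 0.984, -0.006], [-0.039, 0.001, -0.999]]
contact_force: [1.5, -7.2, 6.0]
width: 0.0457
clock: 13.55
tool_pos: [0.5144, 0.1291, 0.1491]
ee_rot: [[-0.983, 0.177, 0.042], [0.177, 0.984, -0.008], [-0.042, -0.0, -0.999]]
contact_force: [1.4, -7.3, 5.8]
width: 0.0457
clock: 13.68
tool_pos: [0.5148, 0.1329, 0.1492]
ee_rot: [[-0.983, 0.177, 0.045], [0.177, 0.984, -0.01], [-0.046, -0.002, -0.999]]
contact_force: [1.0, -7.1, 5.6]
width: 0.0458
[ 0.03946893 -0.04788227  0.04558469] [ 1.74749953 -6.2600871   5.53634336]
```

View pics/w12.png

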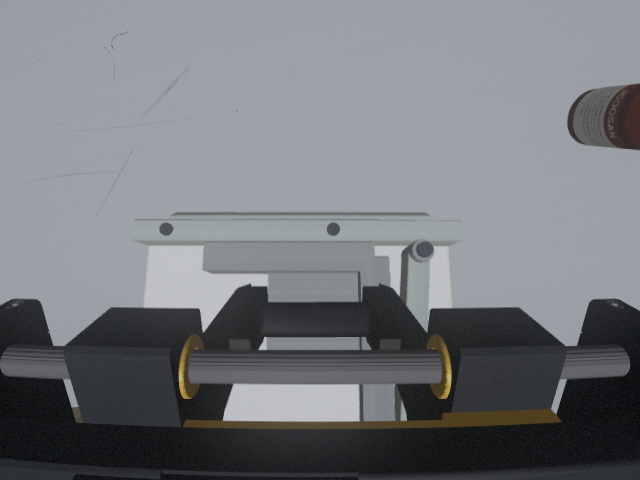

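```bash
for i in 1 2 3; do python3 -m pendant '[{"dx":0.04,"dy":0.08,"dz":0.02,"turn":0,"jaw":1}]' | tail -c 700;done
python3 - <<'E'
from h import *
I=arm.grab_frame('wrist');cv2.imwrite('pics/w13.png',cv2.resize(I[200:340,180:470],None,fx=2.7,fy=2.7,interpolation=cv2.INTER_CUBIC))
s=arm.sense();g=s['tool_pos']+.045*s['ee_rot'][:,2];C,B=board((.514,.182,.045));print(B.T@(g-C),s['contact_force'])
E
```

```text
clock: 13.85
tool_pos: [0.515, 0.1363, 0.1492]
ee_rot: [[-0.983, 0.177, 0.049], [0.176, 0.984, -0.013], [-0.051, -0.004, -0.999]]
contact_force: [2.3, -11.4, 7.8]
width: 0.0459
clock: 13.98
tool_pos: [0.5151, 0.1393, 0.1493]
ee_rot: [[-0.983, 0.177, 0.053], [0.176, 0.984, -0.016], [-0.055, -0.006, -0.998]]
contact_force: [1.3, -11.5, 8.7]
width: 0.0456
clock: 14.1
tool_pos: [0.5153, 0.1422, 0.1494]
ee_rot: [[-0.982, 0.177, 0.058], [0.177, 0.984, -0.019], [-0.06, -0.009, -0.998]]
contact_force: [0.9, -10.9, 8.6]
width: 0.0457
[ 0.03918693 -0.03905519  0.04611154] [ 1.64797835 -9.77903148  7.38671846]
```

View pics/w13.png

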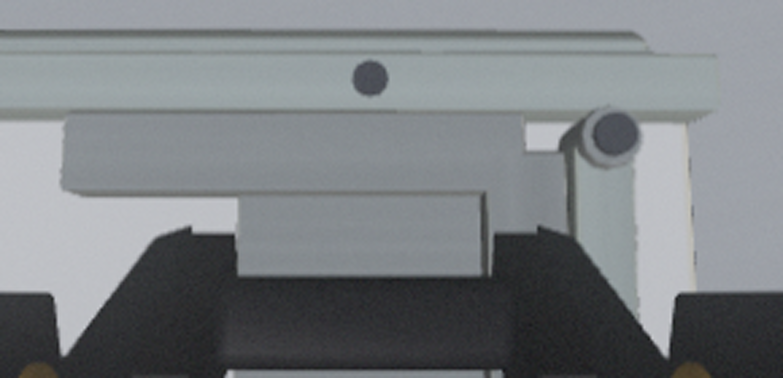

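```bash
for i in 1 2 3; do python3 -m pendant '[{"dx":0.06,"dy":0.07,"dz":0.03,"turn":0,"jaw":1}]' | tail -c 700;done
python3 - <<'E'
from h import *
I=arm.grab_frame('wrist');cv2.imwrite('pics/w14.png',cv2.resize(I[200:340,180:470],None,fx=2.7,fy=2.7,interpolation=cv2.INTER_CUBIC))
I=arm.grab_frame('top');cv2.imwrite('pics/t14.png',cv2.resize(I[160:270,235:345],None,fx=5.4,fy=5.4,interpolation=cv2.INTER_CUBIC))
s=arm.sense();g=s['tool_pos']+.045*s['ee_rot'][:,2];C,B=board((.514,.182,.045));print(B.T@(g-C),s['contact_force'])
E
```

```text
clock: 14.28
tool_pos: [0.515, 0.1443, 0.1495]
ee_rot: [[-0.982, 0.177, 0.064], [0.176, 0.984, -0.024], [-0.067, -0.013, -0.998]]
contact_force: [2.3, -26.0, 16.0]
width: 0.046
clock: 14.4
tool_pos: [0.5147, 0.145, 0.1498]
ee_rot: [[-0.982, 0.176, 0.07], [0.175, 0.984, -0.032], [-0.074, -0.019, -0.997]]
contact_force: [0.8, -28.4, 16.7]
width: 0.0457
clock: 14.52
tool_pos: [0.5144, 0.1457, 0.1499]
ee_rot: [[-0.981, 0.177, 0.075], [0.174, 0.984, -0.039], [-0.081, -0.025, -0.996]]
contact_force: [1.9, -24.5, 14.1]
width: 0.0454
[ 0.03898909 -0.03682399  0.04686959] [  1.90470005 -25.22405552  14.9389071 ]
```

View pics/w14.png

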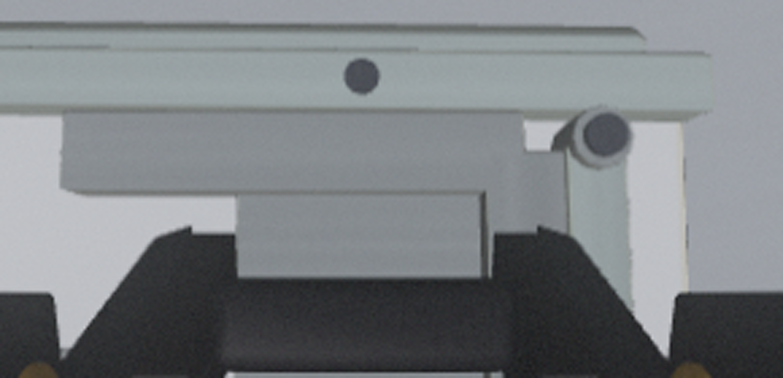

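View pics/t14.png

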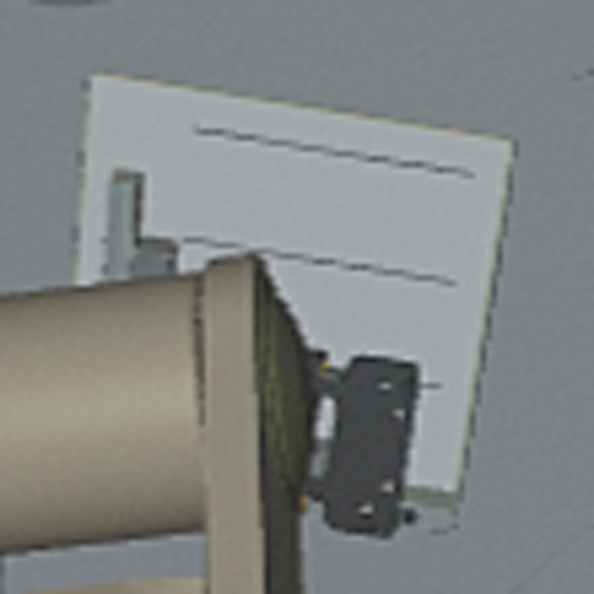

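Run:
```python
from h import *
C,B=board((.514,.182,.045))
w=lambda U:(np.array(U,float)+.5)/2.7-.5+np.array([180,200])
def ang(n,uv,h):
    P=(onP(n,uv,C+h*B[:,2],B[:,2])-C)@B; d=P[1]-P[0]; print(P[:,:2].round(4)*1000, np.degrees(np.arctan2(d[1],d[0])))
ang('wrist',w([[62,187],[487,190]]),.016)   # leg inner
ang('wrist',w([[0,107],[700,110]]),.018)   # ledge inner edge
ang('wrist',w([[0,49],[705,52]]),.018)
t=lambda U:(np.array(U,float)+.5)/5.4-.5+np.array([235,160])
ang('top',t([[137,245],[145,174]]),.018)
ang('top',t([[107,275],[116,172]]),.018)
ang('top',t([[92,76],[512,141]]),0)
```

```text
[[ 15.4 -97.9]
 [ 15.  -13.2]] 90.25532434637238
[[  -0.4 -110.9]
 [  -1.    28.8]] 90.23961898538364
[[ -12.4 -111.8]
 [ -12.7   30.3]] 90.14779485437322
[[ 96.9   3.7]
 [129.3   2.8]] -1.6148730305501313
[[ 81.   15.5]
 [128.2  15. ]] -0.5768793792887814
[[ 161.8   31.5]
 [ 162.9 -146.6]] -89.67356447838873
```

```bash
python3 -m pendant '[{"dx":0,"dy":0,"dz":0,"turn":0,"jaw":0.42},{"dx":0,"dy":0,"dz":0,"turn":0,"jaw":0.42},{"dx":0,"dy":0,"dz":0,"turn":0,"jaw":1},{"dx":0,"dy":0,"dz":0,"turn":0,"jaw":1},{"dx":0,"dy":0,"dz":0,"turn":0,"jaw":1}]' 20 | tail -c 700
for i in 1 2 3; do python3 -m pendant '[{"dx":0.06,"dy":0.05,"dz":0.03,"turn":0,"jaw":1}]' | tail -c 700; done
```

```text
clock: 15.25
tool_pos: [0.5148, 0.1446, 0.1505]
ee_rot: [[-0.981, 0.176, 0.076], [0.174, 0.984, -0.042], [-0.082, -0.028, -0.996]]
contact_force: [-0.3, -3.1, 3.4]
width: 0.0458
clock: 15.38
tool_pos: [0.5143, 0.1455, 0.1506]
ee_rot: [[-0.981, 0.176, 0.082], [0.172, 0.984, -0.047], [-0.089, -0.032, -0.996]]
contact_force: [2.4, -29.5, 23.6]
width: 0.0456
clock: 15.5
tool_pos: [0.5138, 0.146, 0.1507]
ee_rot: [[-0.981, 0.175, 0.088], [0.171, 0.984, -0.053], [-0.096, -0.037, -0.995]]
contact_force: [1.2, -22.7, 16.1]
width: 0.0461
clock: 15.62
tool_pos: [0.5134, 0.1464, 0.1508]
ee_rot: [[-0.98, 0.175, 0.094], [0.17, 0.984, -0.058], [-0.103, -0.041, -0.994]]
contact_force: [2.3, -21.1, 15.2]
width: 0.0455
```

```bash
python3 -m pendant '[{"dx":0.05,"dy":0.02,"dz":0.03,"turn":0,"jaw":1},{"dx":0.05,"dy":0.02,"dz":0.03,"turn":0,"jaw":1},{"dx":0.05,"dy":0.02,"dz":0.03,"turn":0,"jaw":1}]' | tail -c 700;  python3 - <<'E'
from h import *
I=arm.grab_frame('wrist');cv2.imwrite('pics/w15.png',cv2.resize(I[200:340,180:470],None,fx=2.7,fy=2.7,interpolation=cv2.INTER_CUBIC))
I=arm.grab_frame('top');cv2.imwrite('pics/t15.png',cv2.resize(I[160:270,235:345],None,fx=5.4,fy=5.4,interpolation=cv2.INTER_CUBIC))
I=arm.grab_frame('side');cv2.imwrite('pics/s15.png',cv2.resize(I[160:240,270:390],None,fx=6,fy=6,interpolation=cv2.INTER_CUBIC))
s=arm.sense();g=s['tool_pos']+.045*s['ee_rot'][:,2];C,B=board((.514,.182,.045));print(B.T@(g-C),s['contact_force'])
E
```

```text
clock: 16.0
tool_pos: [0.5121, 0.1467, 0.1507]
ee_rot: [[-0.978, 0.176, 0.111], [0.169, 0.983, -0.066], [-0.121, -0.045, -0.992]]
contact_force: [1.8, -12.7, 12.5]
width: 0.0458
[ 0.0390209  -0.03710689  0.04796945] [  0.93016803 -12.58409558  13.33663625]
```

View pics/w15.png

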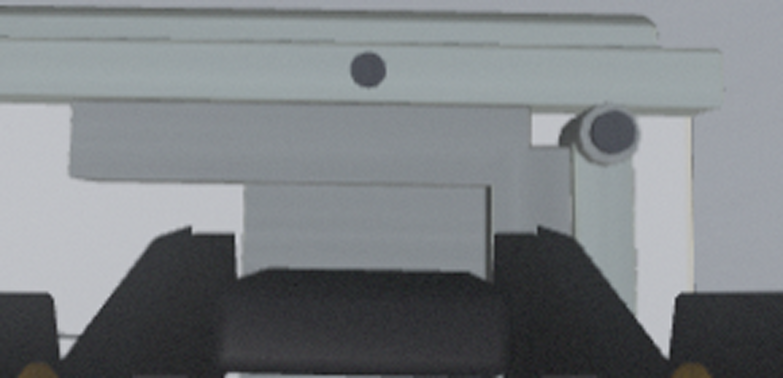

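View pics/t15.png

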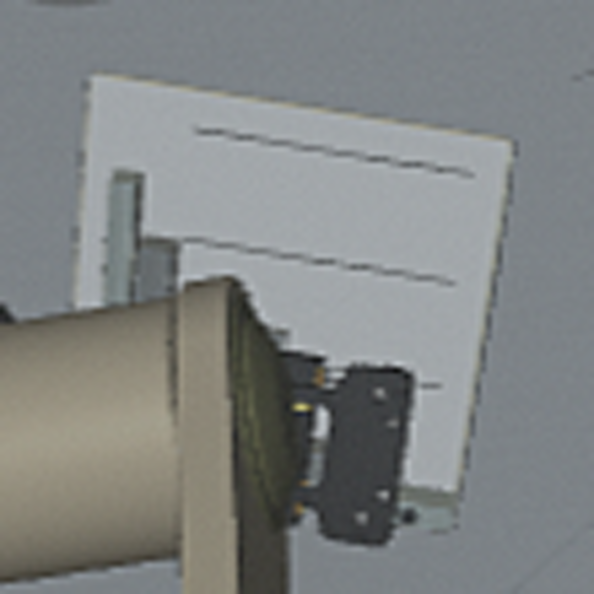

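View pics/s15.png

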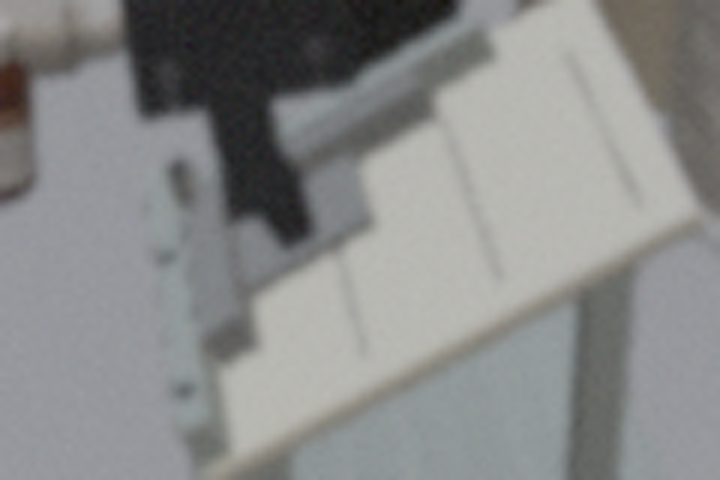

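```bash
python3 - <<'E'
from h import *
C,B=board((.514,.182,.045))
w=lambda U:(np.array(U,float)+.5)/2.7-.5+np.array([180,200])
def ang(n,uv,h):
    P=(onP(n,uv,C+h*B[:,2],B[:,2])-C)@B; d=P[1]-P[0]; print(P[:,:2].round(4)*1000, np.degrees(np.arctan2(d[1],d[0])))
ang('wrist',w([[71,177],[489,185]]),.016)   # leg inner
ang('wrist',w([[0,100],[715,109]]),.018)   # ledge inner edge
ang('wrist',w([[0,37],[720,49]]),.018)
t=lambda U:(np.array(U,float)+.5)/5.4-.5+np.array([235,160])
ang('top',t([[131,300],[143,180]]),.018) # inner top edge stop
ang('top',t([[106,300],[116,174]]),.018)
E
python3 - <<'E'
import cv2
I=cv2.imread('pics/t15.png');cv2.imwrite('pics/t15z.png',cv2.resize(I[160:310,60:220],None,fx=3.7,fy=3.7,interpolation=cv2.INTER_CUBIC))
E
```

```text
[[ 15.3 -97.6]
 [ 15.  -13.9]] 90.15500814745083
[[ 1.000e-01 -1.125e+02]
 [-6.000e-01  3.000e+01]] 90.27875639429763
[[ -12.8 -113.5]
 [ -12.5   31.2]] 89.87507224668556
[[ 71.2   4.4]
 [126.5   3.4]] -0.9515638983314091
[[ 69.3  15.1]
 [127.3  14.9]] -0.14417516368192385
```

View pics/t15z.png

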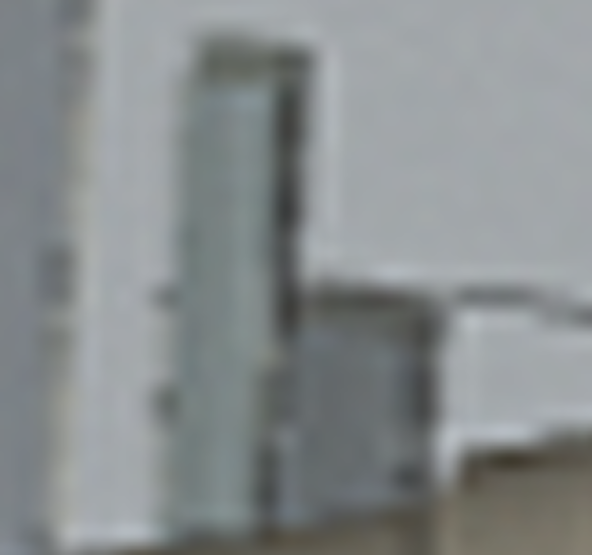

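```bash
python3 -m pendant '[{"dx":0,"dy":0,"dz":0,"turn":0,"jaw":0.43},{"dx":0,"dy":0,"dz":0,"turn":0,"jaw":0.43},{"dx":0,"dy":0,"dz":0,"turn":0,"jaw":1},{"dx":0,"dy":0,"dz":0,"turn":0,"jaw":1},{"dx":0,"dy":0,"dz":0,"turn":0,"jaw":1}]' 20 | tail -c 700
python3 -m pendant '[{"dx":0.04,"dy":0.02,"dz":0.03,"turn":0,"jaw":1},{"dx":0.04,"dy":0.02,"dz":0.03,"turn":0,"jaw":1},{"dx":0.04,"dy":0.02,"dz":0.03,"turn":0,"jaw":1},{"dx":0.04,"dy":0.02,"dz":0.03,"turn":0,"jaw":1}]' | tail -c 700
python3 -m pendant '[{"dx":0.04,"dy":0.02,"dz":0.03,"turn":0,"jaw":1},{"dx":0.04,"dy":0.02,"dz":0.03,"turn":0,"jaw":1},{"dx":0.04,"dy":0.02,"dz":0.03,"turn":0,"jaw":1},{"dx":0.04,"dy":0.02,"dz":0.03,"turn":0,"jaw":1},{"dx":0.04,"dy":0.02,"dz":0.03,"turn":0,"jaw":1}]' | tail -c 700;  python3 - <<'E'
from h import *
I=arm.grab_frame('wrist');cv2.imwrite('pics/w16.png',cv2.resize(I[200:340,180:470],None,fx=2.7,fy=2.7,interpolation=cv2.INTER_CUBIC))
E
```

```text
clock: 16.77
tool_pos: [0.5121, 0.1462, 0.151]
ee_rot: [[-0.978, 0.175, 0.111], [0.168, 0.983, -0.068], [-0.121, -0.047, -0.991]]
contact_force: [0.3, -1.5, 1.5]
width: 0.046
clock: 17.27
tool_pos: [0.5109, 0.147, 0.1508]
ee_rot: [[-0.976, 0.174, 0.131], [0.165, 0.983, -0.077], [-0.142, -0.054, -0.988]]
contact_force: [-0.3, -12.0, 15.7]
width: 0.0461
clock: 17.9
tool_pos: [0.5094, 0.1478, 0.1506]
ee_rot: [[-0.973, 0.174, 0.154], [0.161, 0.983, -0.088], [-0.167, -0.061, -0.984]]
contact_force: [-1.0, -13.0, 15.9]
width: 0.0461
```

View pics/w16.png

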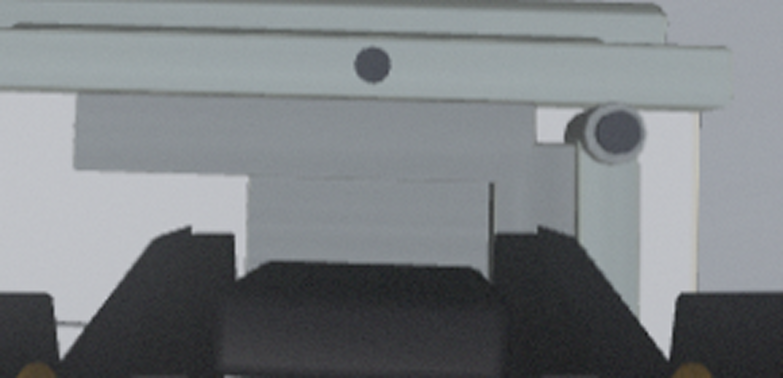

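```bash
python3 -m pendant '[{"dx":0,"dy":-0.06,"dz":0,"turn":0,"jaw":1},{"dx":0,"dy":-0.08,"dz":-0.03,"turn":0,"jaw":1},{"dx":0,"dy":-0.1,"dz":-0.1,"turn":0,"jaw":1},{"dx":-0.05,"dy":-0.08,"dz":-0.2,"turn":0,"jaw":1},{"dx":-0.07,"dy":-0.03,"dz":-0.4,"turn":0,"jaw":1},{"dx":-0.09,"dy":-0.03,"dz":-0.6,"turn":0,"jaw":1},{"dx":-0.09,"dy":-0.03,"dz":-0.6,"turn":0,"jaw":1},{"dx":0,"dy":0,"dz":0,"turn":0,"jaw":1}]' | tail -c 700;  python3 - <<'E'
from h import *
I=arm.grab_frame('wrist');cv2.imwrite('pics/w17.png',I)
I=arm.grab_frame('side');cv2.imwrite('pics/s17.png',cv2.resize(I[60:260,240:420],None,fx=3,fy=3))
s=arm.sense();T=np.array([.4272,-.2321,.245]);print(s['ee_rot'].T@(T-s['tool_pos']))
E
```

```text
clock: 18.95
tool_pos: [0.5043, 0.1332, 0.253]
ee_rot: [[-0.973, 0.173, 0.151], [0.162, 0.983, -0.087], [-0.163, -0.06, -0.985]]
contact_force: [0.5, 0.8, -2.9]
width: 0.0459
[ 0.0160149  -0.37191523  0.02596665]
```

View pics/w17.png

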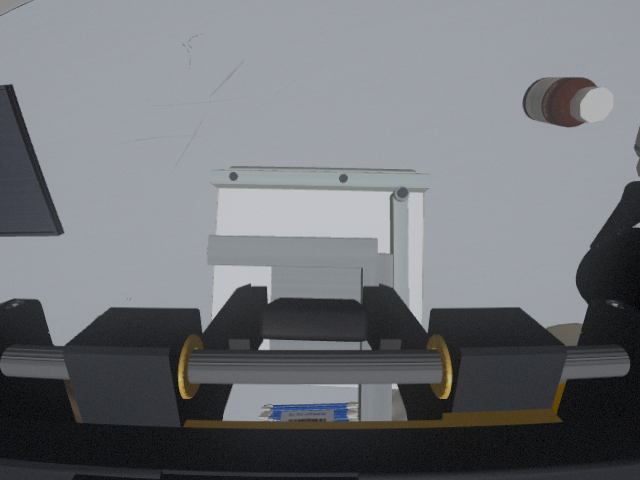

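View pics/s17.png

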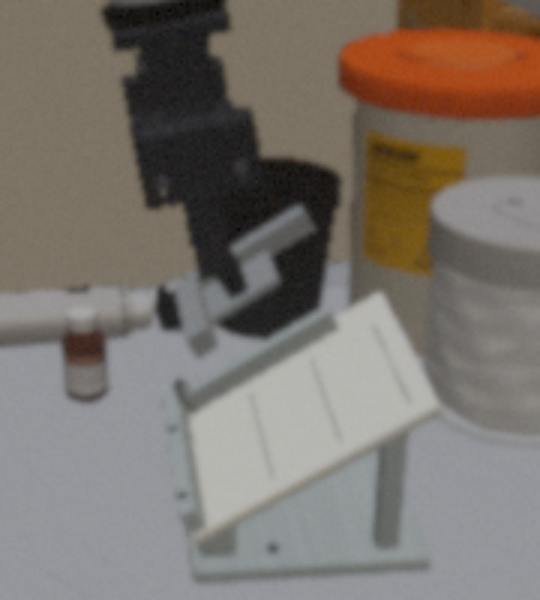

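Run:
```python
from h import *
s=arm.sense();T=np.array([.411,-.2305,.253]);print(s['ee_rot'].T@(T-s['tool_pos'])/.05)
```

```text
[ 0.61569656 -7.4727629   0.31160184]
```

```bash
python3 -m pendant '[{"dx":0.03,"dy":-0.4,"dz":0.02,"turn":0,"jaw":1},{"dx":0.07,"dy":-0.8,"dz":0.03,"turn":0,"jaw":1},{"dx":0.07,"dy":-0.9,"dz":0.04,"turn":0,"jaw":1},{"dx":0.07,"dy":-0.9,"dz":0.04,"turn":0,"jaw":1},{"dx":0.07,"dy":-0.9,"dz":0.04,"turn":0,"jaw":1},{"dx":0.07,"dy":-0.9,"dz":0.04,"turn":0,"jaw":1},{"dx":0.07,"dy":-0.9,"dz":0.04,"turn":0,"jaw":1},{"dx":0.07,"dy":-0.7,"dz":0.04,"turn":0,"jaw":1},{"dx":0,"dy":-0.4,"dz":0,"turn":0,"jaw":1},{"dx":0,"dy":0,"dz":0,"turn":0,"jaw":1}]' | tail -c 700
python3 - <<'E'
from h import *
s=arm.sense();T=np.array([.418,-.2344,.25-.045]);print(s['ee_rot'].T@(T-s['tool_pos'])/.05-[0,0,.9])
cv2.imwrite('pics/w18.png',arm.grab_frame('wrist'))
I=arm.grab_frame('top');cv2.imwrite('pics/t18.png',I)
E
```

```text
clock: 20.3
tool_pos: [0.4147, -0.2073, 0.239]
ee_rot: [[-0.977, 0.172, 0.123], [0.163, 0.984, -0.077], [-0.134, -0.055, -0.989]]
contact_force: [0.1, 0.1, -1.6]
width: 0.0463
[-0.06158364 -0.48490352 -0.17729767]
```

View pics/t18.png

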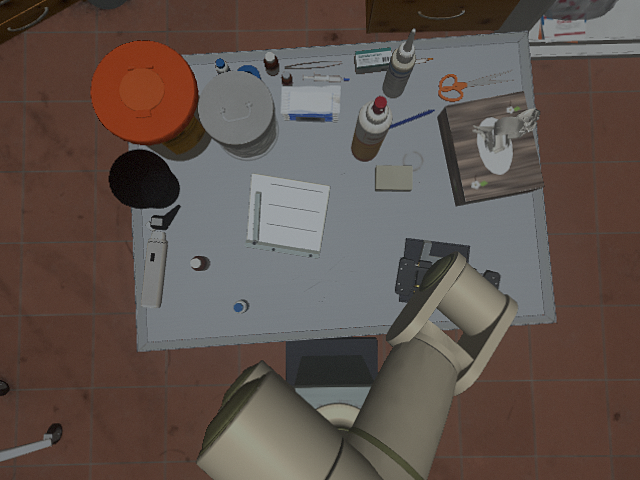

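View pics/w18.png

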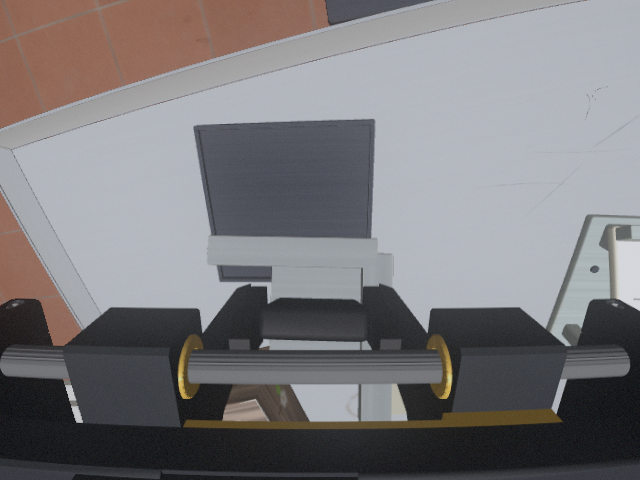

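Run:
```python
import cv2
t=cv2.imread('pics/t18.png');cv2.imwrite('pics/t18c.png',cv2.resize(t[180:260,240:300],(600,800)[0:2] and (450,600),interpolation=cv2.INTER_CUBIC))
```

```text
(no output)
```

View pics/t18c.png

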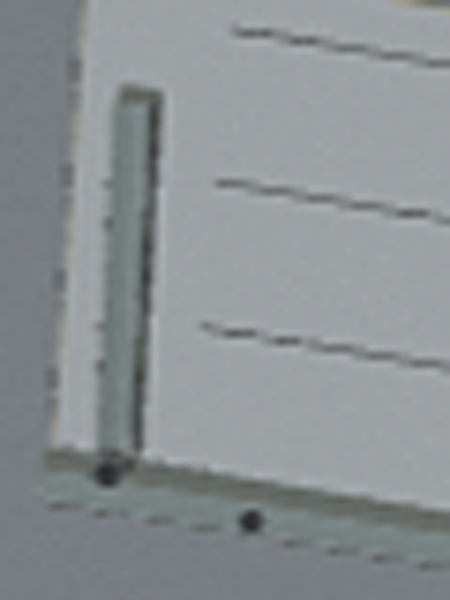

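```bash
cat > stop.py <<'E'
from h import *
C,B=board((.514,.182,.045))
def lin(I,hb,name):
    # board-plane rectified view at the stop-top height, 0.25 mm/px: rows x 20..120 mm, cols y -20..40 mm
    xs=np.arange(20,118,.5)/1000; ys=np.arange(-20,40,.25)/1000
    X,Y=np.meshgrid(xs,ys,indexing='ij');P=C+np.stack([X,Y,np.full_like(X,hb)],-1)@B.T
    uv=proj('top',P.reshape(-1,3)).astype(np.float32).reshape(X.shape+(2,))
    return cv2.remap(I,uv[...,0],uv[...,1],cv2.INTER_CUBIC),xs,ys
import sys
I=cv2.imread(sys.argv[1])
R,xs,ys=lin(I,.018,'')
# aluminium is greener: sat mask
g=R.astype(float);a=g[...,1]-g[...,2]; d=255-g.mean(2)
for nm,h in (('greenness',a),('dark',d)):
    Q=cv2.GaussianBlur(h,(0,0),3)
    # gradient edges per row: outer (towards +y) edge
    dy=np.gradient(Q,axis=1); sel=slice(40,240)
    e1=ys[np.argmin(dy,axis=1)]; e2=ys[np.argmax(dy,axis=1)]
    for e in (e1,e2):
        m=np.abs(e-np.median(e))<.004
        k=np.polyfit(xs[m],e[m],1); print(nm,'edge y mm at x=0',k[1]*1e3,'angle(+in)',-k[0],m.mean())
E
python3 stop.py pics/top0.png; python3 stop.py pics/t18.png
python3 - <<'E'
from h import *
C,B=board((.514,.182,.045))
t=lambda U:(np.array(U,float)+.5)/7.5-.5+np.array([240,180])
for e in ([[121,90],[97,440]],[[150,105],[132,440]],[[161,95],[140,455]]):
  for h in (.018,0):
    P=(onP('top',t(e),C+h*B[:,2],B[:,2])-C)@B;d=P[0]-P[1];print(h,P[:,:2].round(4)*1e3,-np.arctan2(d[1],d[0]))
P=(onP('top',t([[48,452],[448,515]]),C+.018*B[:,2],B[:,2])-C)@B;d=P[0]-P[1];print(P*1e3,np.arctan2(-d[0],d[1]))
E
```

```text
greenness edge y mm at x=0 14.866977585856853 angle(+in) 0.08942304576101295 0.7704081632653061
greenness edge y mm at x=0 3.951835872548411 angle(+in) 0.08950224962769283 0.8367346938775511
dark edge y mm at x=0 15.18112625446046 angle(+in) 0.07941303567253417 0.4897959183673469
dark edge y mm at x=0 0.9854508944870397 angle(+in) 0.08981380065717413 0.8418367346938775
greenness edge y mm at x=0 13.886348449573674 angle(+in) -0.02931094872072743 0.9387755102040817
greenness edge y mm at x=0 3.7733197730478376 angle(+in) -0.022054124265871885 1.0
dark edge y mm at x=0 4.5089140166537325 angle(+in) -0.01812043312944737 0.923469387755102
dark edge y mm at x=0 0.38062798332921605 angle(+in) -0.02264541115157504 1.0
0.018 [[127.7  15.8]
 [  9.   15. ]] -0.0073794481036376395
0 [[120.6  19.2]
 [ -0.4  18.3]] -0.007379448103637275
0.018 [[124.4   6.7]
 [ 11.    3.9]] -0.02533932497481216
0 [[117.2   9.9]
 [  1.7   7. ]] -0.02533932497481246
0.018 [[128.2   3.7]
 [  6.2   0.9]] -0.022416382949089556
0 [[121.1   6.8]
 [ -3.3   4. ]] -0.022416382949089757
[[  1.95331164  30.27753489  18.        ]
 [  2.50905374 -98.6580886   18.        ]] 0.00431020259218278
```

Run:
```python
import cv2
t=cv2.imread('pics/w17.png');cv2.imwrite('pics/w17c.png',cv2.resize(t[160:400,200:440],(600,600),interpolation=cv2.INTER_CUBIC))
```

```text
(no output)
```

View pics/w17c.png

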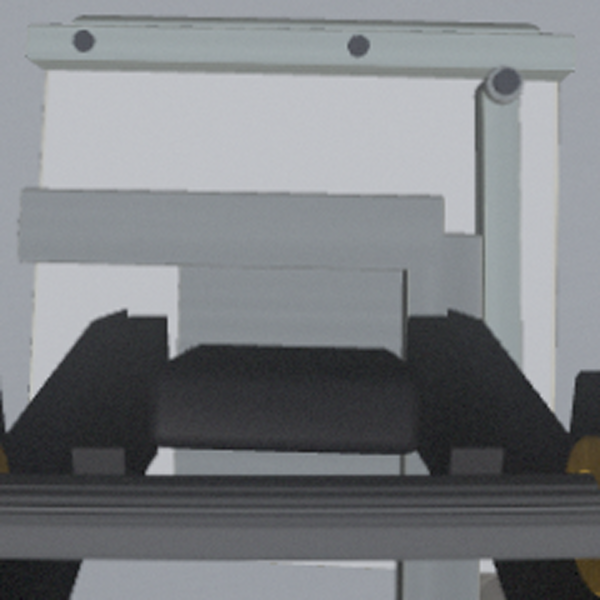

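Run:
```python
from h import *
R=np.array([[-0.973,0.173,0.151],[0.162,0.983,-0.087],[-0.163,-0.06,-0.985]]);U,_,V=np.linalg.svd(R);s=dict(tool_pos=np.array([.5043,.1332,.253]),ee_rot=U@V)
C,B=board((.514,.182,.045))
w=lambda U:(np.array(U,float)+.5)/2.5-.5+np.array([200,160])
def ang(e,h):
    P=(onP('wrist',w(e),C+h*B[:,2],B[:,2],s)-C)@B;d=P[1]-P[0];print((P[:,:2]*1e3).round(1),np.arctan2(d[1],d[0]))
ang([[521,100],[522,370]],.018)
ang([[484,110],[484,230]],.018)
ang([[28,56],[576,68]],.018)
ang([[48,71],[470,78]],.0)
ang([[44,75],[30,395]],0);ang([[560,82],[556,390]],0) # board side edges
```

```text
[[ 9.2 14.3]
 [94.8 15.9]] 0.017971809579915916
[[12.8  2.6]
 [51.2  3.2]] 0.014904695468419592
[[  -2.1 -147.2]
 [  -1.7   31.9]] 1.5683752003557536
[[  -1.3 -146.5]
 [  -1.7    0.9]] 1.5736003192916714
[[   0.2 -147.9]
 [ 111.9 -147.1]] 0.006560509347033954
[[ -1.1  31.7]
 [103.2  31.5]] -0.0013669954670120074
```

```bash
python3 -m pendant '[{"dx":0,"dy":-0.24,"dz":0,"turn":0,"jaw":1},{"dx":0,"dy":-0.24,"dz":0.2,"turn":0,"jaw":1},{"dx":0.07,"dy":0.03,"dz":0.5,"turn":0,"jaw":1},{"dx":0.07,"dy":0.03,"dz":0.5,"turn":0,"jaw":1},{"dx":0.07,"dy":0.03,"dz":0.5,"turn":0,"jaw":1},{"dx":0.03,"dy":0,"dz":0.2,"turn":0,"jaw":1},{"dx":0,"dy":0,"dz":0,"turn":0,"jaw":1}]' 12| tail -c 700
python3 - <<'E'
from h import *
s=arm.sense();T=np.array([.418,-.2344,.047]);print(s['ee_rot'].T@(T-s['tool_pos'])/.05-[0,0,.9])
cv2.imwrite('pics/w19.png',arm.grab_frame('wrist'))
I=arm.grab_frame('side');cv2.imwrite('pics/s19.png',cv2.resize(I[240:440,220:420],None,fx=3,fy=3))
E
```

```text
clock: 21.28
tool_pos: [0.412, -0.2323, 0.1398]
ee_rot: [[-0.978, 0.167, 0.123], [0.158, 0.984, -0.077], [-0.134, -0.055, -0.989]]
contact_force: [0.2, 0.1, -1.4]
width: 0.0457
[0.12490822 0.08133536 0.95534039]
```

View pics/w19.png

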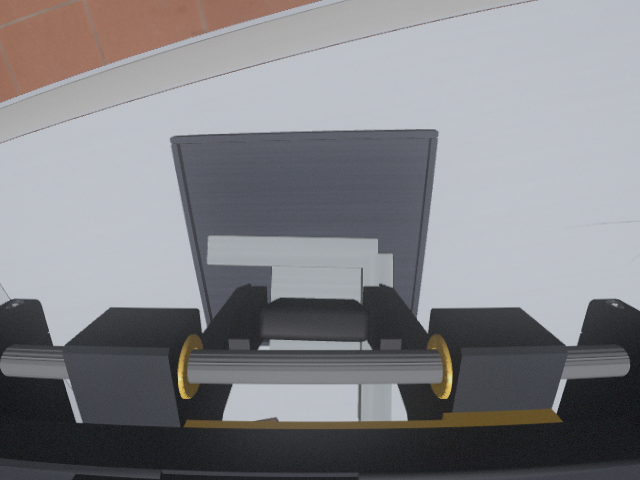

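View pics/s19.png

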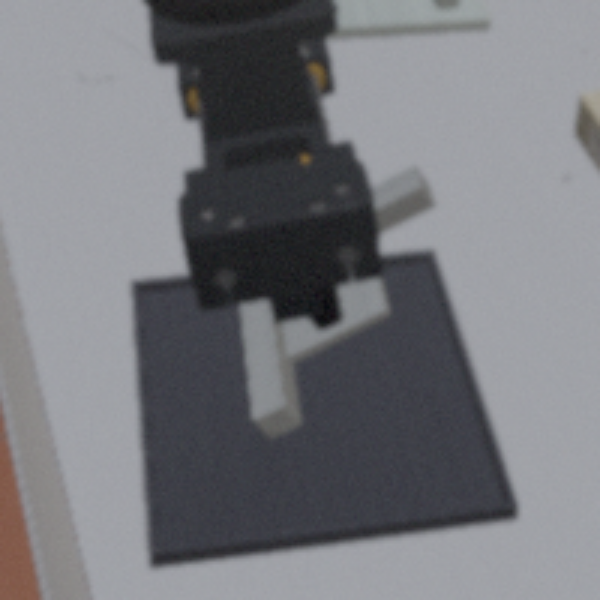

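```bash
python3 -m pendant '[{"dx":0.02,"dy":0.01,"dz":0.15,"turn":0,"jaw":1},{"dx":0.02,"dy":0.01,"dz":0.15,"turn":0,"jaw":1},{"dx":0.02,"dy":0.01,"dz":0.15,"turn":0,"jaw":1},{"dx":0.01,"dy":0,"dz":0.1,"turn":0,"jaw":1}]' 8| tail -c 700
for i in 1 2 3; do python3 -m pendant '[{"dx":0.01,"dy":0,"dz":0.08,"turn":0,"jaw":1}]'| tail -c 700; done
python3 - <<'E'
from h import *
I=arm.grab_frame('side');cv2.imwrite('pics/s20.png',cv2.resize(I[240:440,220:420],None,fx=3,fy=3))
E
```

```text
clock: 21.88
tool_pos: [0.413, -0.2329, 0.1127]
ee_rot: [[-0.978, 0.167, 0.127], [0.158, 0.984, -0.08], [-0.139, -0.059, -0.989]]
contact_force: [0.0, 0.0, -2.0]
width: 0.0463
clock: 22.0
tool_pos: [0.4134, -0.2335, 0.1086]
ee_rot: [[-0.978, 0.167, 0.128], [0.158, 0.984, -0.081], [-0.14, -0.059, -0.988]]
contact_force: [3.5, -1.9, 8.7]
width: 0.0461
clock: 22.12
tool_pos: [0.4149, -0.2349, 0.1056]
ee_rot: [[-0.977, 0.168, 0.133], [0.158, 0.984, -0.085], [-0.145, -0.062, -0.987]]
contact_force: [5.7, -0.6, 10.4]
width: 0.0463
clock: 22.25
tool_pos: [0.4161, -0.2361, 0.1023]
ee_rot: [[-0.976, 0.169, 0.137], [0.158, 0.984, -0.088], [-0.149, -0.064, -0.987]]
contact_force: [3.2, 0.5, 2.5]
width: 0.0462
```

View pics/s20.png

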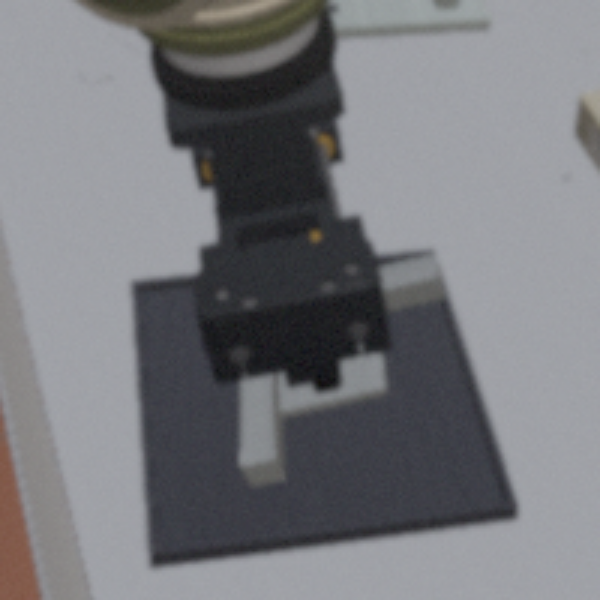

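```bash
for i in 1 2 3 4; do python3 -m pendant '[{"dx":0.05,"dy":0.03,"dz":0.07,"turn":0,"jaw":1}]'| tail -c 700; done
python3 - <<'E'
from h import *
I=arm.grab_frame('side');cv2.imwrite('pics/s21.png',cv2.resize(I[240:440,220:420],None,fx=3,fy=3))
cv2.imwrite('pics/w21.png',arm.grab_frame('wrist'))
E
```

```text
clock: 22.42
tool_pos: [0.4153, -0.2355, 0.0988]
ee_rot: [[-0.976, 0.169, 0.139], [0.158, 0.983, -0.091], [-0.152, -0.067, -0.986]]
contact_force: [2.1, -1.9, 3.5]
width: 0.0466
clock: 22.55
tool_pos: [0.4139, -0.2343, 0.0951]
ee_rot: [[-0.975, 0.169, 0.141], [0.158, 0.983, -0.092], [-0.154, -0.068, -0.986]]
contact_force: [2.5, -2.0, 2.5]
width: 0.047
clock: 22.68
tool_pos: [0.4125, -0.2333, 0.0913]
ee_rot: [[-0.975, 0.17, 0.142], [0.157, 0.983, -0.094], [-0.156, -0.069, -0.985]]
contact_force: [0.2, -4.4, 7.3]
width: 0.0472
clock: 22.8
tool_pos: [0.4112, -0.2328, 0.0879]
ee_rot: [[-0.975, 0.17, 0.144], [0.157, 0.983, -0.097], [-0.158, -0.072, -0.985]]
contact_force: [-1.3, -7.9, 12.9]
width: 0.0473
```

View pics/s21.png

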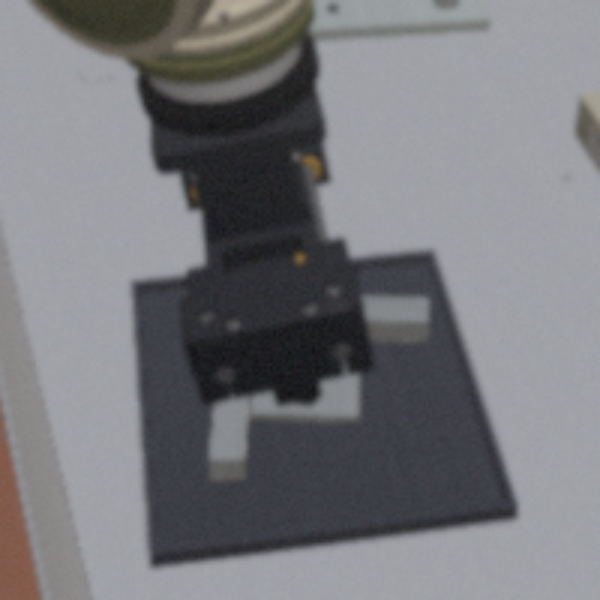

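View pics/w21.png

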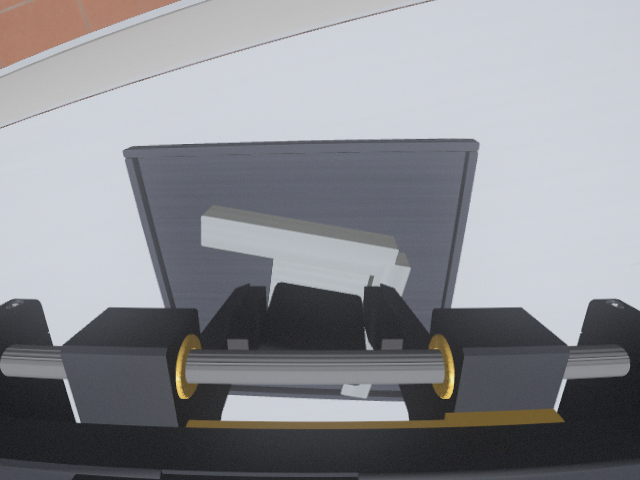

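```bash
python3 -m pendant '[{"dx":0,"dy":0,"dz":0,"turn":0,"jaw":1},{"dx":0,"dy":0,"dz":0,"turn":0,"jaw":0.4},{"dx":0,"dy":0,"dz":0,"turn":0,"jaw":0.3},{"dx":0,"dy":0,"dz":0,"turn":0,"jaw":0.25}]' 5| tail -c 700
python3 - <<'E'
from h import *
I=arm.grab_frame('side');cv2.imwrite('pics/s22.png',cv2.resize(I[240:440,220:420],None,fx=3,fy=3))
cv2.imwrite('pics/w22.png',arm.grab_frame('wrist'))
E
```

```text
clock: 23.4
tool_pos: [0.4103, -0.2326, 0.0873]
ee_rot: [[-0.975, 0.169, 0.142], [0.157, 0.983, -0.096], [-0.156, -0.072, -0.985]]
contact_force: [-1.6, -3.4, 6.6]
width: 0.0659
```

View pics/s22.png

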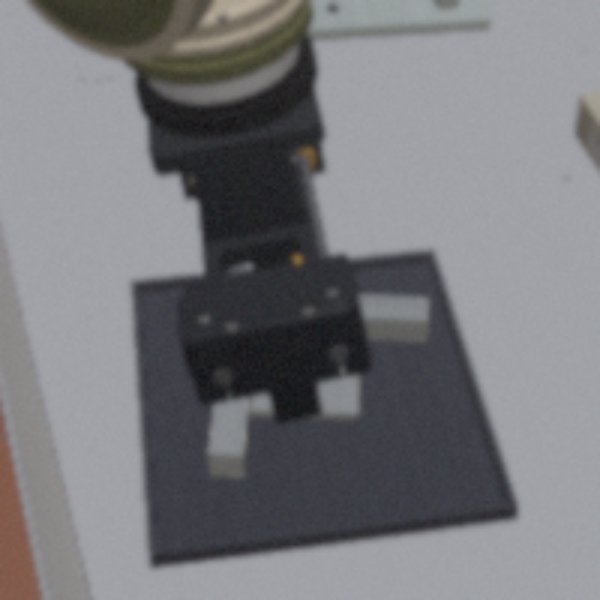

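View pics/w22.png

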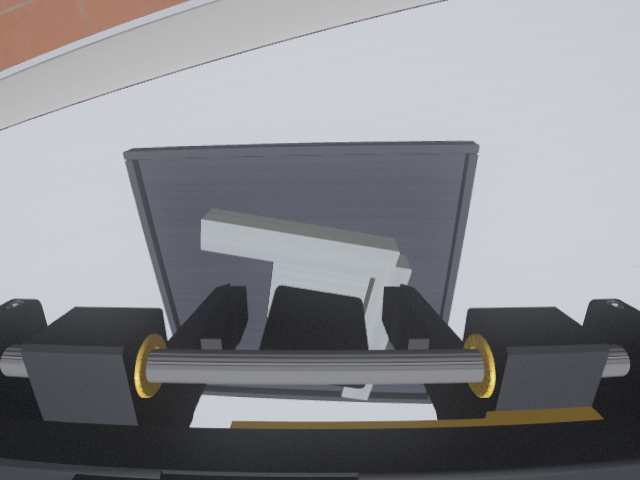

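```bash
python3 -m pendant '[{"dx":-0.01,"dy":0,"dz":-0.06,"turn":0,"jaw":0.2},{"dx":-0.02,"dy":0,"dz":-0.15,"turn":0,"jaw":0.1},{"dx":-0.05,"dy":-0.02,"dz":-0.3,"turn":0,"jaw":0.1},{"dx":-0.08,"dy":-0.04,"dz":-0.6,"turn":0,"jaw":0},{"dx":-0.08,"dy":-0.04,"dz":-0.8,"turn":0,"jaw":0},{"dx":0.4,"dy":0,"dz":-0.8,"turn":0,"jaw":0},{"dx":0.6,"dy":0,"dz":-0.4,"turn":0,"jaw":0},{"dx":0.4,"dy":0,"dz":0,"turn":0,"jaw":0},{"dx":0,"dy":0,"dz":0,"turn":0,"jaw":0}]'| tail -c 700
python3 - <<'E'
from h import *
I=arm.grab_frame('side');cv2.imwrite('pics/s23.png',I)
I=arm.grab_frame('top');cv2.imwrite('pics/t23.png',I)
cv2.imwrite('pics/w23.png',arm.grab_frame('wrist'))
E
python3 stop.py pics/t23.png
```

```text
clock: 24.62
tool_pos: [0.327, -0.2096, 0.2377]
ee_rot: [[-0.977, 0.167, 0.136], [0.156, 0.984, -0.09], [-0.149, -0.066, -0.987]]
contact_force: [0.6, -0.4, -0.1]
width: 0.0881
greenness edge y mm at x=0 14.388909954989032 angle(+in) -0.024604470411258485 0.8520408163265306
greenness edge y mm at x=0 4.086838288614938 angle(+in) -0.017864912462446907 1.0
dark edge y mm at x=0 4.499697853876672 angle(+in) -0.018611771441062474 0.9132653061224489
dark edge y mm at x=0 0.38896038696618823 angle(+in) -0.022431448174740416 1.0
```

View pics/s23.png

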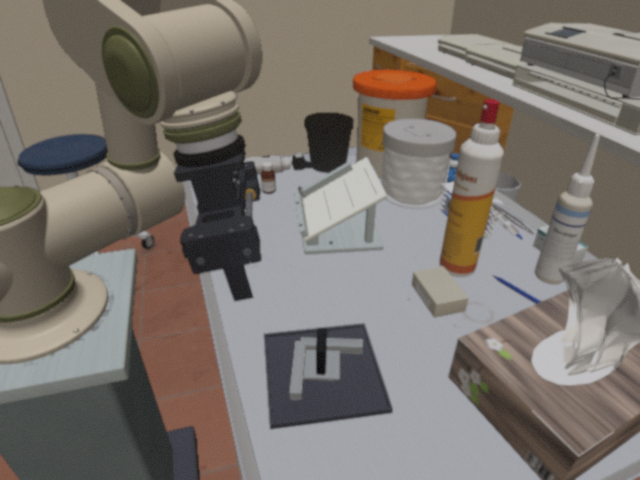

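View pics/w23.png

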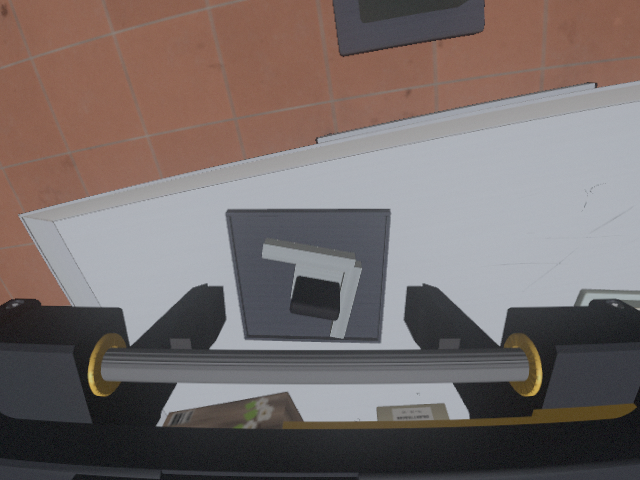

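View pics/t23.png

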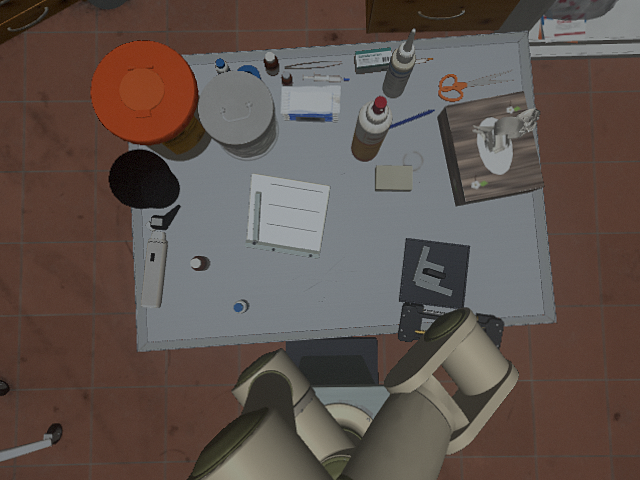

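Run:
```python
import cv2
t=cv2.imread('pics/w23.png');cv2.imwrite('pics/w23c.png',cv2.resize(t[200:350,215:405],None,fx=4,fy=4,interpolation=cv2.INTER_CUBIC))
t=cv2.imread('pics/s23.png');cv2.imwrite('pics/s23c.png',cv2.resize(t[315:430,255:395],None,fx=5,fy=5,interpolation=cv2.INTER_CUBIC))
```

```text
(no output)
```

View pics/w23c.png

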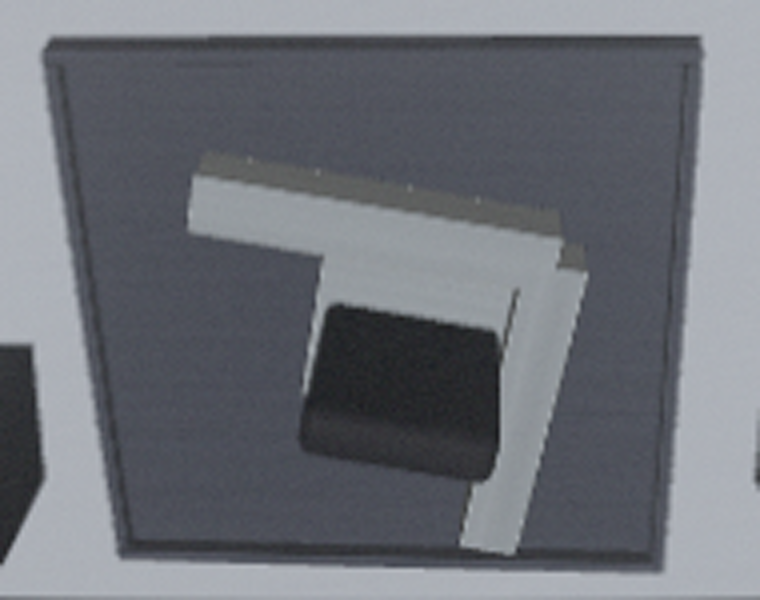

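View pics/s23c.png

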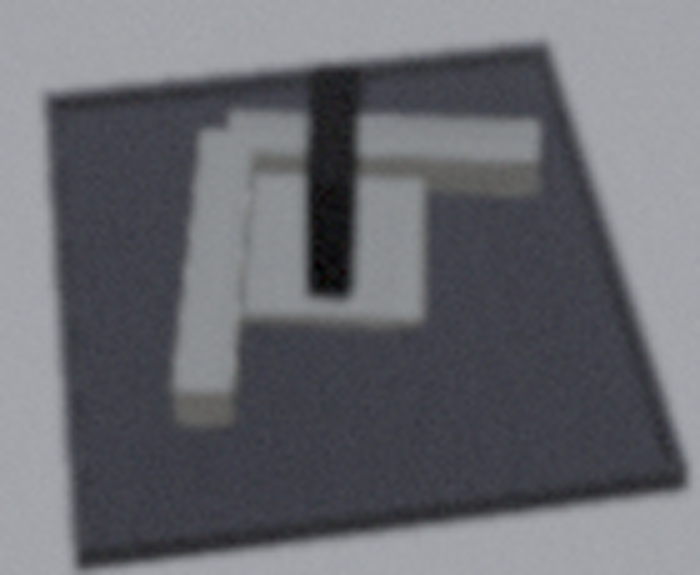

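Run:
```python
from h import *
w=lambda U:(np.array(U,float)+.5)/4-.5+np.array([215,200])
sd=lambda U:(np.array(U,float)+.5)/5-.5+np.array([255,315])
for a,b in (((517,554),(541,120)),((462,546),(541,163)),((195,173),(172,390)),((188,233),(236,393))): print(tri([('wrist',w(a)),('side',sd(b))]))
P=onplane('wrist',w([[195,175],[562,238],[587,272],[517,554]]),.02)[:,:2]
d1=P[1]-P[0];d2=P[3]-P[2];print(np.linalg.norm(d1),np.linalg.norm(d2),np.degrees(np.arctan2(d1[1],d1[0])),np.degrees(np.arctan2(d2[1],d2[0])))
A=np.linalg.solve(np.c_[d1,-d2],P[2]-P[0]);h=P[0]+d1*A[0]
x=d2/np.linalg.norm(d2);y=np.array([-x[1],x[0]]);c=h+.05*x-.05*y
T=onplane('wrist',w([[46,40],[701,40],[662,570],[120,556]]),.01)[:,:2];print(T)
t=T.mean(0);a=T[1]-T[0];a/=np.linalg.norm(a);print('centre',c,'tray',t,'offset along sides',(c-t)@a,(c-t)@np.array([-a[1],a[0]]))
for n,q in (('iodine',(199,263)),('rinse',(240,306))): print(n)
a=cv2.imread('pics/top0.png').astype(int);b=cv2.imread('pics/t23.png').astype(int);d=np.abs(a-b).max(2)
print('diff bottles/box',d[250:280,185:215].mean(),d[295:318,228:250].mean(),d[160:195,370:415].mean(),'ref',d[280:300,300:330].mean())
```

```text
[ 0.50020065 -0.22008375  0.01675928]
[ 0.49481547 -0.2352393   0.01653637]
[ 0.37170176 -0.28308297  0.01739606]
[ 0.38768581 -0.28871947  0.01739063]
0.09056672494087825 0.09127645566892367 71.48763083013004 -18.12108119404294
[[ 0.33506701 -0.31363962]
 [ 0.35735011 -0.15858015]
 [ 0.51613762 -0.18041589]
 [ 0.49406941 -0.33704002]]
centre [ 0.43431886 -0.25205355] tray [ 0.42565603 -0.24741892] offset along sides -0.003355248576622499 -0.00923399084566978
iodine
rinse
diff bottles/box 2.3066666666666666 2.108695652173913 1.9276190476190476 ref 1.9183333333333332
```

Run:
```python
from plant import arm
print(arm.job_done())
```

```text
the job is handed in; nothing more can be done
None
```

I pressed the square home against the ledge and side stop, held it there, laid it back flat in its tray, and handed the job in at about 25 s. The hand-in gives no verdict; everything below is from my own camera and force readings.

- **How it was held:** The pendant can't tilt the tool, so I gripped the rib by its 46 mm ends, not across its thickness as advised. That let the square pivot to the 30° slope when lowered onto the board.
- **Pressing:** The last hold was about 1.1 s, at roughly 9 N toward the ledge and 13 N toward the stop. I worked these out from the wrist force, so they include friction. The square's edge was parallel to the ledge within about 0.3°. By eye there was no gap at either edge, to about a pixel (roughly 2 mm).
- **Side stop:** It started leaning in about 0.08–0.09 rad. It now reads between –0.015 and –0.025 rad, depending on camera and edge, so it is swung out about 1° but inside the 0.035 limit. The readings disagree by about 0.01 rad.
- **Square in the tray:** It came out flat, with leg ends level within about 1 mm. Its centre is about 3 and 9 mm off the tray centre, and it turned about 8° in the jaws while landing. The triangulated leg heights came out about 3 mm low all round, which I put down to calibration.
- **Bystanders:** Both bottles and the slide box look unchanged between the first and last top pictures.
- **Tool tilt:** Pressing left the tool tilted about 10° by the end. The gripper was clear of everything when I handed in.

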